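# Line up the fired vases by height on the display plank

### The job

Line up the four unglazed clay vases on the plank in order of height, one standing upright in the middle of each round rubber pad: the tallest on the pad next to the upright wooden block, then steadily shorter down to the shortest at the far end. Set each one down gently, without dropping it or tipping any of them over.

Things in the scene. Friction and masses are not known exactly. Their poses are not given: they have to be found in the camera images.
- vase_bottle: The tallest vase, 120 mm high: straight body 50 mm in diameter from the foot up to 100 mm, then a shoulder and a narrow neck 30 mm wide with a small rim. All four vases are round, upright, open-topped, unglazed beige clay, 100 to 340 g. Origin: centre of the underside, z up the axis.
- vase_tube: The second tallest vase, 100 mm high: plain straight tube 45 mm in diameter up to 94 mm, slightly flared rim 51 mm wide. All four vases are round, upright, open-topped, unglazed beige clay, 100 to 340 g. Origin: centre of the underside, z up the axis.
- vase_shouldered: The third vase, 80 mm high: straight body 54 mm in diameter up to 62 mm, then a shoulder and a short neck 36 mm wide, rim 42 mm. All four vases are round, upright, open-topped, unglazed beige clay, 100 to 340 g. Origin: centre of the underside, z up the axis.
- vase_tumbler: The shortest vase, 60 mm high: plain straight tumbler 48 mm in diameter. All four vases are round, upright, open-topped, unglazed beige clay, 100 to 340 g. Origin: centre of the underside, z up the axis.
- pad_a: One of four identical round dark rubber pads, 64 mm across and 4 mm thick, fixed in a straight row on the plank, 95 mm apart centre to centre. Which letter is where in the row changes. Origin: centre of the pad's underside; a vase stands on its top, 4 mm higher.
- pad_b: One of four identical round dark rubber pads, 64 mm across and 4 mm thick, fixed in a straight row on the plank, 95 mm apart centre to centre. Which letter is where in the row changes. Origin: centre of the pad's underside; a vase stands on its top, 4 mm higher.
- pad_c: One of four identical round dark rubber pads, 64 mm across and 4 mm thick, fixed in a straight row on the plank, 95 mm apart centre to centre. Which letter is where in the row changes. Origin: centre of the pad's underside; a vase stands on its top, 4 mm higher.
- pad_d: One of four identical round dark rubber pads, 64 mm across and 4 mm thick, fixed in a straight row on the plank, 95 mm apart centre to centre. Which letter is where in the row changes. Origin: centre of the pad's underside; a vase stands on its top, 4 mm higher.
- plank: Fixed brown wooden plank 110 x 560 mm, 18 mm thick, lying flat; it carries the pads, the end block and, at its other end, a flat white plaster slab 16 mm high. Origin: centre of its underside; the row of pads runs along its own y axis, centred on it.
- end_block: Fixed upright square wooden tube, 60 x 60 mm, 70 mm high, open on top, standing at one end of the plank (either end), in line with the pads; its centre is 92.5 mm from the centre of the nearest pad. Origin: centre of its underside, on the plank.
Things that resemble listed ones, but are neither listed nor needed, are in the scene too. What is shaped like the vase_tumbler but blue is not meant.

How it is judged:
By the outcome, as a careful person would: the job done as asked, in the order asked, and still so for the second after the job is handed in, with the robot touching nothing.
It also fails if it takes over 96 s, if anything falls off the work surface, if the arm or the gripper's body presses on something with over 40 N, if the wrist force passes 120 N, or if a joint passes its speed limit or range.

### The arm

A 7-joint arm with a two-finger parallel gripper is mounted at the origin on the work surface. World frame = base frame: x ahead of the robot, y to its left, z up, the work surface at z = 0. Lengths are in m, angles in rad, forces in N, time in s.
With the tool pointing down it reaches from about 0.425 to 0.8 m from the base axis. Payload 8.3 kg.
Tool frame: the origin (TCP) lies at the very end of the fingers, on their centre line; the grasp point (between the pads) lies 19 mm behind it (bot.tcp_to_grasp is the x of the grasp point in the tool frame, in m); x points along the fingers, z is the direction in which the jaws open and shut, and the axes are right-handed (so a half turn about x gives the same grasp; the last joint's range is limited). The gripper opens to 85 mm and grips with 20 to 120 N. Pads are 22 mm wide; open, the fingers measure 114 mm over their backs; the gripper's body (76 mm by 85 mm) begins 54 mm behind the grasp point. The pads swing forward as they close: fully open they stand 13 mm farther back than shut.
Start: joints at [1.083, 0.383, 0.016, 1.37, -0.006, 1.388, -0.046], TCP at [0.258, -0.569, 0.231] pointing down, gripper open.
Joint ranges: [-2.95, 2.95], [-0.25, 2.06], [-1.52, 1.56], [0.18, 2.33], [-1.44, 4.58], [0.02, 2.06], [-3.01, 3.01]. Speed limits (rad/s): [2.39, 2.39, 3.01, 3.01, 3.14, 3.14, 3.14].

### API

Orientations are given as a rotation vector (axis times angle).
In Python, from plant import bot gives the robot as it stands.
- The arm moves only by the tool apply_moves, never from a script. Its argument "motion" is a list that holds one entry, the list of rows, each a list of 6 numbers: the shift along the tool's x, y, z in mm, then the turn, a rotation vector about the tool's x, y, z in degrees. A call has 1 to 8 rows; each row is the pose to reach, as a shift and turn from the pose commanded when the call began, along the tool's axes at that moment; what a row does not reach only later rows make up. A row lasts 1/10 s, in which the tool goes at most 50 mm and 8.59 degrees, less where a joint would pass 70% of its speed; a pose out of reach is approached as far as the arm can. A call with a gripper value outside its range is refused whole. "jaw" is the gripper's target within -1 to 1 (fully open at 1, half-way at 0, shut at -1), set as the call begins (left out, the last holds). The fingers move at their own pace and stop on an object; "grip_force" is the grip in N (left out, the last holds). Time passes only in rows, so rows that repeat a pose let the fingers close. It gives the time, the measured TCP pose, the force and the opening at its end, in the units of the state.
- bot.sense(): the state, without advancing time (a new reading comes with each control period).
- bot.camera(name): name is "side" or "top" or "wrist"; returns a dict with "color" (384x512x3 uint8, red, green, blue), "camera_matrix" (3x3 intrinsics, pixels), "R" (3x3) and "t" (3): a world point X has camera coordinates R X + t. Camera axes: x right, y down, z forward; pixel columns grow to the right and rows downward; lengths in m; the calibration is good to about 2 mm. A picture is of the moment at which its call begins. There is no depth.
- bot.hand_in(): hands the job in, once; it reports no verdict.
The state is a dict: "t": time; "qpos": joint angles; "dq": joint speeds; "joint_efforts": joint torques, N m; "ee_pos": TCP position; "tcp_rot": TCP orientation; "wrist_force": force on the tool from outside, world axes, zero at the start; "ft_torque": the same for the moment, N m; "opening": finger opening in m.
Only numpy, scipy, OpenCV 4.12 (cv2) and the standard library are available. Lean on these libraries where they do the work, as an engineer would, in place of code of your own. Each camera call takes 0.05 s, during which the arm holds its last target.

## Working session

There is one attempt and no reset: what is moved stays moved. The work goes in short steps, Python scripts to look and compute and a tool call to move; the robot and the scene stay as the last step left them, time stands still between calls to the robot, and variables do not carry over. Pictures are saved under pics/ and viewed, and the job is handed in when it is done.

Besides the shell and the picture viewer there is one more tool, called after "Call:" by a JSON object that holds its "method" and its "body", one argument or row to a line. apply_moves: Moves the arm, as the interface text tells. Its arguments: {"type":"object","properties":{"motion":{"type":"array","items":{"type":"array","items":{"type":"array","items":{"type":"number"}}}},"jaw":{"type":"number"},"grip_force":{"type":"number"}},"required":["motion"]}

```bash
mkdir -p pics; ls; python3 - <<'E'
from plant import bot
import cv2,pickle,numpy as np
s=bot.sense(); print({k:np.round(v,3) for k,v in s.items()}, bot.tcp_to_grasp)
d={}
for n in ["side","top","wrist"]:
    c=bot.camera(n); d[n]=c
    cv2.imwrite(f"pics/{n}0.png",cv2.resize(c["color"][:,:,::-1],(768,576),interpolation=cv2.INTER_CUBIC)); print(n,np.round(c["camera_matrix"],1).tolist(),np.round(c["R"],3).tolist(),np.round(c["t"],3))
pickle.dump(d,open("cam0.pkl","wb"))
E
```

```text
pics
{'t': np.float64(0.0), 'qpos': array([ 1.083,  0.384,  0.016,  1.371, -0.006,  1.388, -0.046]), 'dq': array([-0.002, -0.001,  0.002,  0.001,  0.   ,  0.001, -0.   ]), 'joint_efforts': array([ 1.0000e-03, -6.2759e+01,  8.4400e-01, -3.7181e+01,  1.7000e-02,
        1.4000e-02, -0.0000e+00]), 'ee_pos': array([ 0.257, -0.569,  0.23 ]), 'tcp_rot': array([ 0.892,  1.382, -0.89 ]), 'wrist_force': array([-0.082,  0.501, -0.728]), 'ft_torque': array([-0.008,  0.011, -0.061]), 'opening': np.float64(0.085)} -0.0187
side [[442.5, 0.0, 255.6], [0.0, 442.5, 193.7], [0.0, 0.0, 1.0]] [[0.747, -0.665, 0.009], [-0.335, -0.388, -0.858], [0.574, 0.638, -0.513]] [-0.394  0.232  0.681]
top [[458.1, 0.0, 263.9], [0.0, 458.1, 191.2], [0.0, 0.0, 1.0]] [[0.01, -1.0, 0.005], [-0.988, -0.01, -0.157], [0.157, -0.003, -0.988]] [0.016 0.558 1.008]
wrist [[277.9, 0.0, 255.2], [0.0, 277.9, 188.9], [0.0, 0.0, 1.0]] [[0.411, -0.912, -0.003], [-0.875, -0.395, 0.279], [-0.256, -0.112, -0.96]] [-0.624 -0.035  0.379]
```

View pics/top0.png

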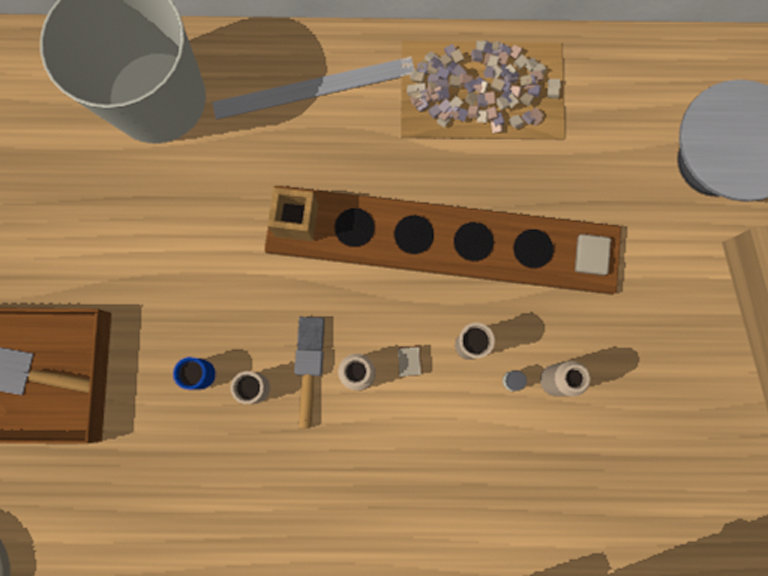

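View pics/side0.png

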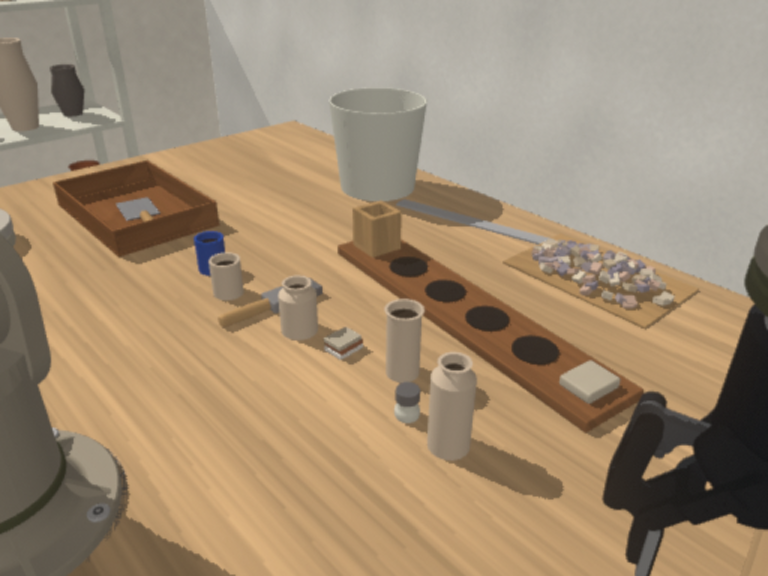

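View pics/wrist0.png

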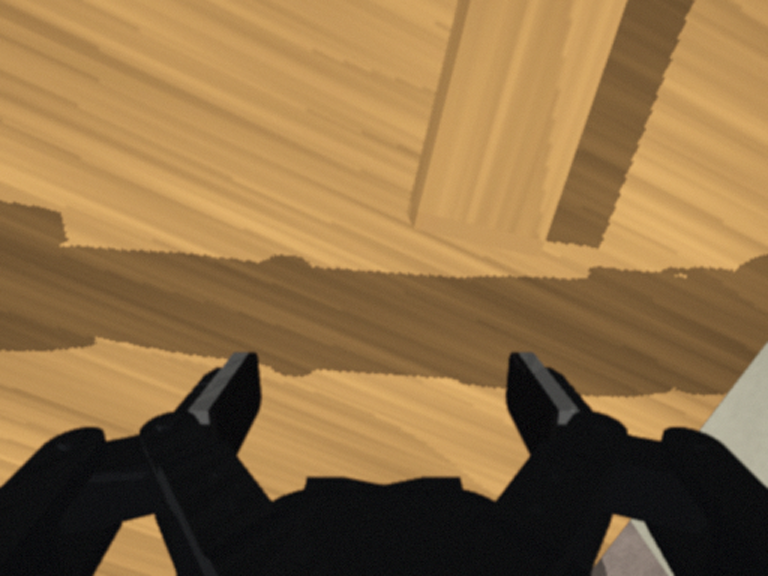

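Candidates in the top view (768 px scale): blue tumbler (193,373), which is the decoy; tumbler (249,387); shouldered (356,372); tube (476,340); bottle (573,378); small gray jar (515,380), not a vase. On the shelf at the side there are background vases. The block is at the left end (292,211), so the order from left to right is bottle, tube, shouldered, tumbler. Next, close crops to check the choice.

```bash
python3 - <<'E'
import cv2,pickle
d=pickle.load(open("cam0.pkl","rb"))
t=d["top"]["color"][:,:,::-1]; s=d["side"]["color"][:,:,::-1]
a=t[215:275,110:260]; b=t[215:275,260:440-30]
cv2.imwrite("pics/cropA.png",cv2.resize(a,None,fx=5,fy=5,interpolation=cv2.INTER_CUBIC))
cv2.imwrite("pics/cropB.png",cv2.resize(b,None,fx=5,fy=5,interpolation=cv2.INTER_CUBIC))
cv2.imwrite("pics/cropP.png",cv2.resize(t[115:205,170:425],None,fx=3,fy=3,interpolation=cv2.INTER_CUBIC))
cv2.imwrite("pics/cropS.png",cv2.resize(s[145:315,120:330],None,fx=3.5,fy=3.5,interpolation=cv2.INTER_CUBIC))
E
```

```text
(no output)
```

View pics/cropA.png

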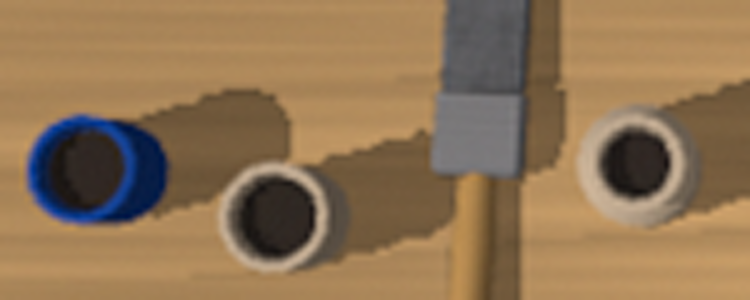

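View pics/cropB.png

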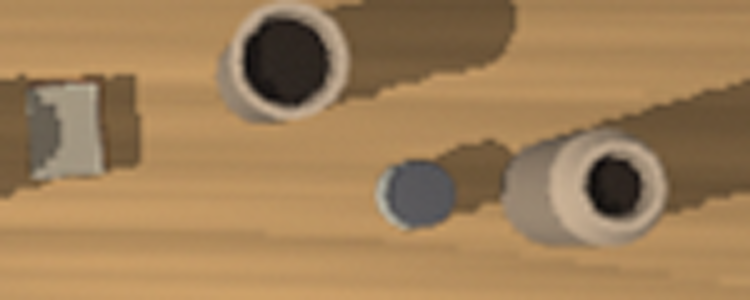

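View pics/cropP.png

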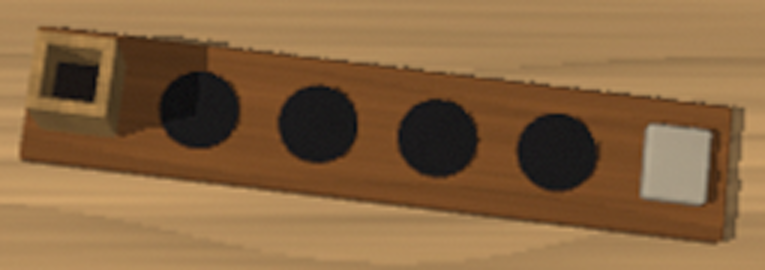

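View pics/cropS.png

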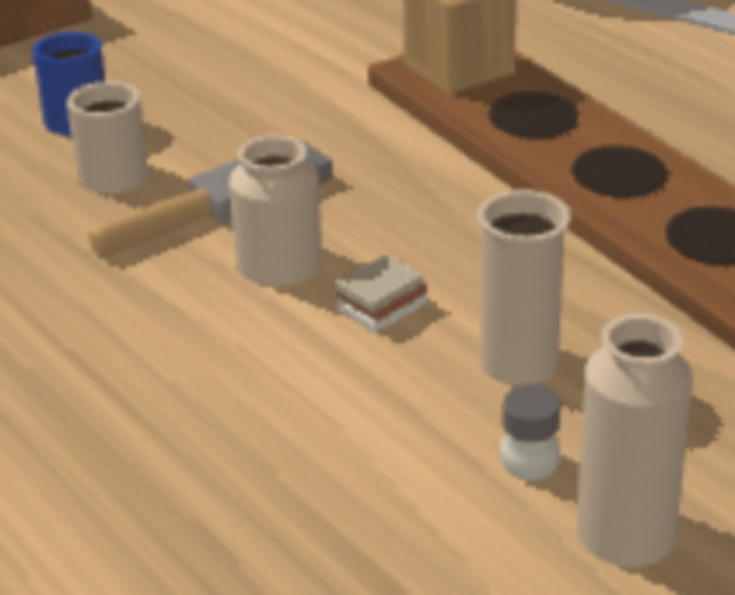

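```bash
cat > h.py <<'E'
import numpy as np, cv2, pickle
from scipy.spatial.transform import Rotation as Ro
def back(c,uv,z):
    K,R,t=c["camera_matrix"],np.array(c["R"]),np.array(c["t"])
    d=R.T@np.linalg.inv(K)@np.array([uv[0],uv[1],1]); o=-R.T@t
    return (o+d*(z-o[2])/d[2])[:2]
def full(u,v,ox,oy,s): return ((u+.5)/s-.5+ox,(v+.5)/s-.5+oy)
E
python3 - <<'E'
from h import *
d=pickle.load(open("cam0.pkl","rb"))
T={'tum':((276,217,110,215,5),.06,(106,99)),'sho':((637,164,110,215,5),.08,(273,155)),'tub':((290,61,260,215,5),.1,(524,215)),'bot':((614,187,260,215,5),.12,(642,341))}
for k,(a,z,b) in T.items():
    p=back(d["top"],full(*a),z);q=back(d["side"],full(*b,120,145,3.5),z)
    print(k,(p*1e3).round(1),(q*1e3).round(1),np.degrees(np.arctan2(p[1],p[0])).round(1),np.hypot(*p).round(3))
P=np.array([back(d["top"],full(*a,170,115,3),.022) for a in [(200,110),(318,124),(438,138),(558,152)]])
print((P*1e3).round(1),np.linalg.norm(np.diff(P,axis=0),axis=1),np.hypot(*P.T))
S=[back(d["side"],full(*a,120,145,3.5),.022) for a in [(533,114),(619,171)]]
print(S)
v=(P[3]-P[0]);v/=np.linalg.norm(v);c=P.mean(0);print("fit",[(c+v*.095*(i-1.5)).round(4) for i in range(4)],v)
print(Ro.from_rotvec([.892,1.382,-.89]).as_matrix().round(3))
E
```

```text
tum [403.8 238.9] [406.9 237.4] 30.6 0.469
sho [427.9  78.9] [429.1  74.8] 10.4 0.435
tub [472.8 -94.3] [475.6 -96. ] -11.3 0.482
bot [ 419.9 -226.8] [ 420.9 -232.9] -28.4 0.477
[[ 656.7   87.9]
 [ 646.3   -5.7]
 [ 636.  -100.6]
 [ 625.7 -195.3]] [0.09414438 0.09548936 0.09526229] [0.66256265 0.6463704  0.64393401 0.65550456]
[array([0.6576495 , 0.08552952]), array([ 0.64669383, -0.00950241])]
fit [array([0.6567, 0.0882]), array([ 0.6464, -0.0062]), array([ 0.636 , -0.1007]), array([ 0.6257, -0.1951])] [-0.10874854 -0.99406929]
[[-0.     0.911  0.412]
 [ 0.002  0.412 -0.911]
 [-1.     0.    -0.002]]
```

```bash
cat >> h.py <<'E'
def plan(xyz,psi=None,cur=None):
    """delta in tool frame (mm, deg) from measured pose to xyz (m), tool down, jaw azimuth psi deg (default radial)"""
    from plant import bot
    s=bot.sense(); p=np.array(s["ee_pos"]); R=Ro.from_rotvec(s["tcp_rot"]).as_matrix()
    xyz=np.array(xyz,float)
    if psi is None: psi=np.degrees(np.arctan2(xyz[1],xyz[0]))
    a=np.radians(psi); z=np.array([np.cos(a),np.sin(a),0]); x=np.array([0,0,-1.]); y=np.cross(z,x)
    Rt=np.column_stack([x,y,z])
    d=R.T@(xyz-p)*1e3; r=np.degrees(Ro.from_matrix(R.T@Rt).as_rotvec())
    print("t%.2f"%s["t"],"p",(p*1e3).round(1),"delta",d.round(1),r.round(2),"|d|%.0f"%np.linalg.norm(d),"open %.4f"%s["opening"],"F",np.round(s["wrist_force"],1))
def snap(n,name,box=None,f=1.5):
    from plant import bot
    c=bot.camera(n); pickle.dump(c,open(f"pics/{name}.pkl","wb")); im=c["color"][:,:,::-1]
    if box: x0,y0,x1,y1=box; im=im[y0:y1,x0:x1]
    cv2.imwrite(f"pics/{name}.png",cv2.resize(im,None,fx=f,fy=f,interpolation=cv2.INTER_CUBIC))
def ld(name): return pickle.load(open(f"pics/{name}.pkl","rb"))
E
python3 -c "
from h import *
plan([.420,-.229,.23])"
```

```text
t0.15 p [ 257.4 -569.1  230.5] delta [   0.9  288.3 -242.9] [-3.706e+01 -8.000e-02 -2.000e-02] |d|377 open 0.0852 F [-0.1 -0.9  0.1]
```

Call:
{"method": "apply_moves", "body": {
  "motion": [
    [[0, 20, -17, -3, 0, 0], [0, 60, -50, -8, 0, 0], [0, 97, -82, -14, 0, 0], [0, 135, -114, -20, 0, 0], [0, 173, -146, -26, 0, 0], [0, 211, -178, -31, 0, 0], [0, 249, -210, -35, 0, 0], [0, 288, -243, -37, 0, 0]]
  ],
  "jaw": 1,
  "grip_force": 40
}}

```text
t: 0.95
ee_pos: [0.4197, -0.2284, 0.2313]
tcp_rot: [0.39, 1.535, -0.39]
wrist_force: [0.8, -0.6, 1.2]
opening: 0.085
```

```bash
python3 -c "
from h import *
snap('wrist','w1')
c=ld('w1');print(np.round(-c['R'].T@c['t'],3))
plan([.420,-.229,.066])"
```

```text
[ 0.454 -0.167  0.373]
t1.00 p [ 423.9 -219.2  231.6] delta [165.6 -11.1   1. ] [ 0.78  0.02 -0.21] |d|166 open 0.0852 F [3.  7.5 0.2]
```

View pics/w1.png

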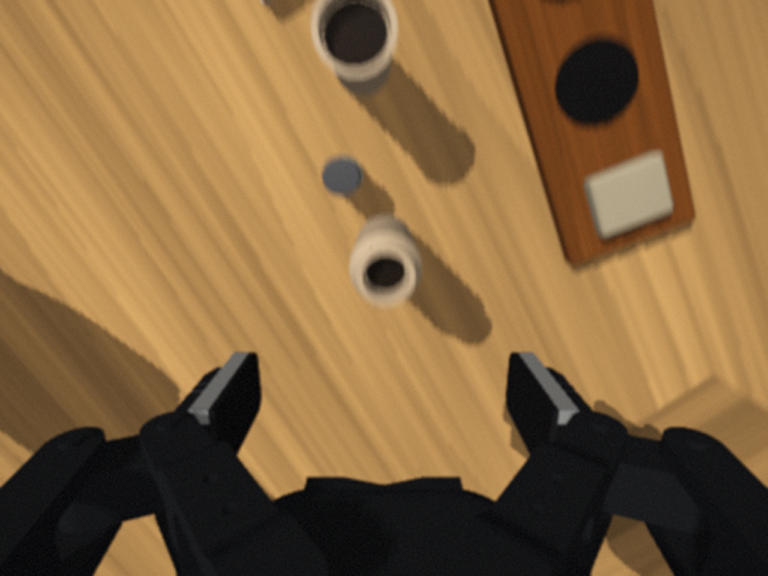

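```bash
python3 -c "
from h import *
from plant import bot
for i in range(3): bot.camera('top'); 
snap('wrist','w2')
c=ld('w2');
plan([.420,-.229,.066])"
```

```text
t1.20 p [ 419.1 -230.6  231.2] delta [165.2   1.9   0. ] [-0.05 -0.01  0.02] |d|165 open 0.0854 F [-0.8  0.1 -0.2]
```

View pics/w2.png

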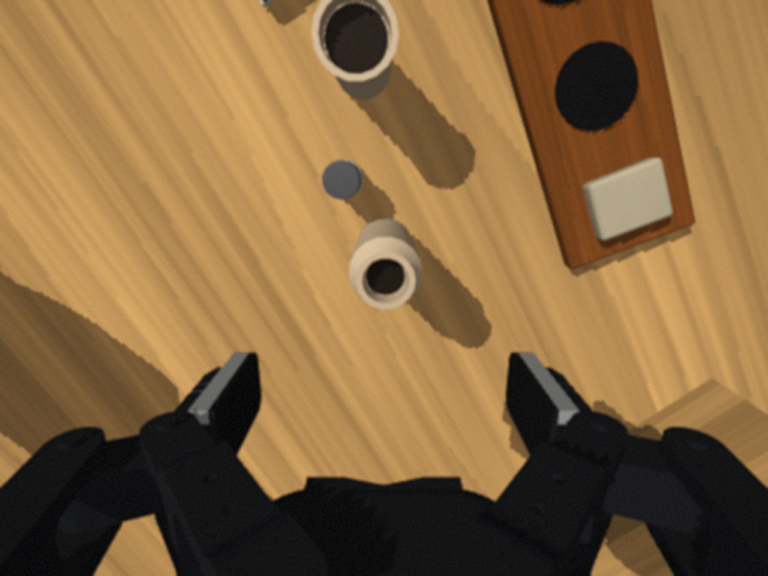

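The bottle's mouth is at (385,277), its rim ellipse runs from x=362 to 408, the tube's rim is at (356,38), and the gray jar is at (341,180).

```bash
python3 -c "
from h import *
c=ld('w2')
for uv,z in [((385,277),.12),((356,38),.1),((597,86),.022)]: print(back(c,full(*uv,0,0,1.5),z))
plan([.420,-.229,.066])"
```

```text
[ 0.42181539 -0.22856587]
[ 0.47320368 -0.09861629]
[ 0.62542807 -0.19628845]
t1.20 p [ 419.1 -230.6  231.2] delta [165.2   1.9   0. ] [-0.05 -0.01  0.02] |d|165 open 0.0854 F [-0.8  0.1 -0.2]
```

Call:
{"method": "apply_moves", "body": {
  "motion": [
    [[15, 1, 1, 0, 0, 0], [45, 2, 1, 0, 0, 0], [75, 2, 2, 0, 0, 0], [105, 2, 2, 0, 0, 0], [135, 2, 2, 0, 0, 0], [155, 2, 2, 0, 0, 0], [165, 2, 2, 0, 0, 0], [165, 2, 2, 0, 0, 0]]
  ]
}}

```text
t: 2.0
ee_pos: [0.4207, -0.2302, 0.065]
tcp_rot: [0.394, 1.537, -0.394]
wrist_force: [-0.6, 0.9, 0.7]
opening: 0.0856
```

```bash
python3 -c "
from h import *
snap('side','s1')
plan([.421,-.229,.066])"
```

```text
t2.05 p [ 421.7 -230.4   66.3] delta [ 0.3  0.9 -1.2] [-0.22 -0.04  0.  ] |d|2 open 0.0854 F [ 0.4 -0.2  0.3]
```

View pics/s1.png

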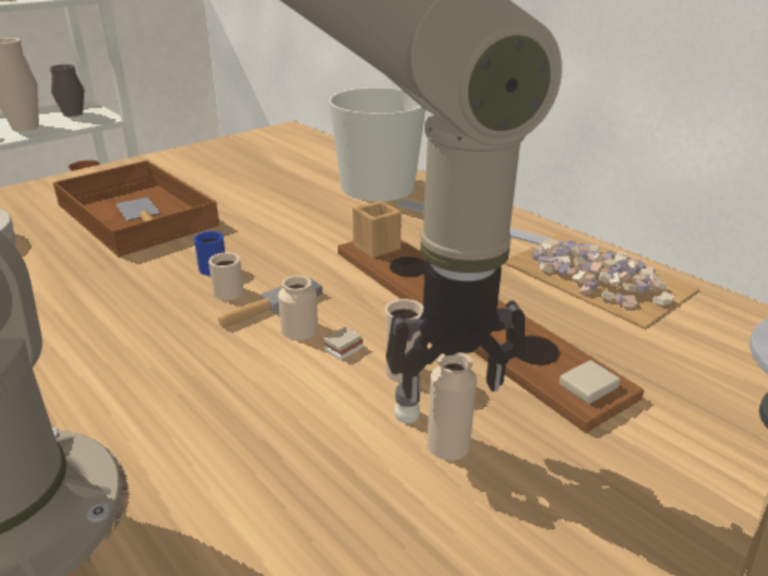

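Call:
{"method": "apply_moves", "body": {
  "motion": [
    [[6, 0.5, -1, 0, 0, 0], [6, 0.5, -1, 0, 0, 0], [6, 0.5, -1, 0, 0, 0], [6, 0.5, -1, 0, 0, 0], [6, 0.5, -1, 0, 0, 0], [6, 0.5, -1, 0, 0, 0], [6, 0.5, -1, 0, 0, 0], [6, 0.5, -1, 0, 0, 0]]
  ],
  "jaw": -1
}}

```text
t: 2.85
ee_pos: [0.4218, -0.2288, 0.061]
tcp_rot: [0.392, 1.534, -0.392]
wrist_force: [-2.2, 0.1, 6.3]
opening: 0.049
```

```bash
python3 -c "
from h import *
snap('side','s2',(200,100,420,330),2.5)
plan([.421,-.229,.066])"
```

```text
t2.90 p [ 421.8 -228.8   61. ] delta [-5.  -0.6 -0.6] [-0.11  0.05  0.01] |d|5 open 0.0491 F [-2.3  0.9  6.7]
```

View pics/s2.png

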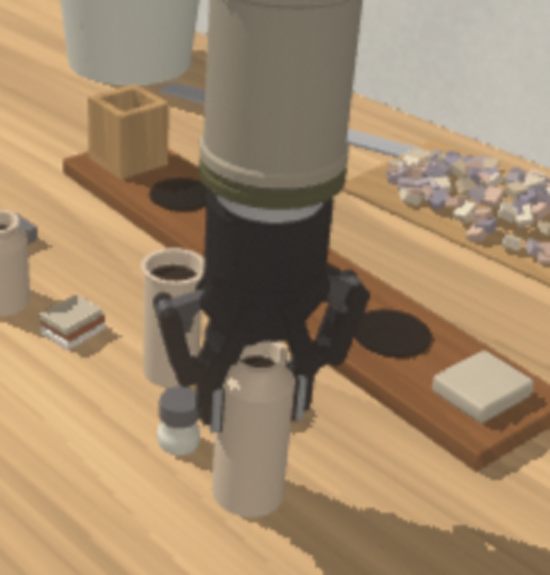

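Call:
{"method": "apply_moves", "body": {
  "motion": [
    [[-3, 0, 0, 0, 0, 0], [-10, 0, 0, 0, 0, 0], [-25, 0, 0, 0, 0, 0], [-45, 0, 0, 0, 0, 0], [-70, 0, 0, 0, 0, 0], [-95, 0, 0, 0, 0, 0], [-120, 0, 0, 0, 0, 0], [-135, 0, 0, 0, 0, 0]]
  ]
}}

```text
t: 3.7
ee_pos: [0.422, -0.2287, 0.1976]
tcp_rot: [0.391, 1.533, -0.392]
wrist_force: [0.9, 0.6, -3.5]
opening: 0.0492
```

```bash
python3 -c "
from h import *
snap('wrist','w3')
plan([.6567,.0872,.196])"
```

```text
t3.75 p [ 422.8 -229.1  199.5] delta [  3.7 389.7  53.6] [-36.21   0.28   0.09] |d|393 open 0.0490 F [ 0.4 -0.8 -0.6]
```

View pics/w3.png

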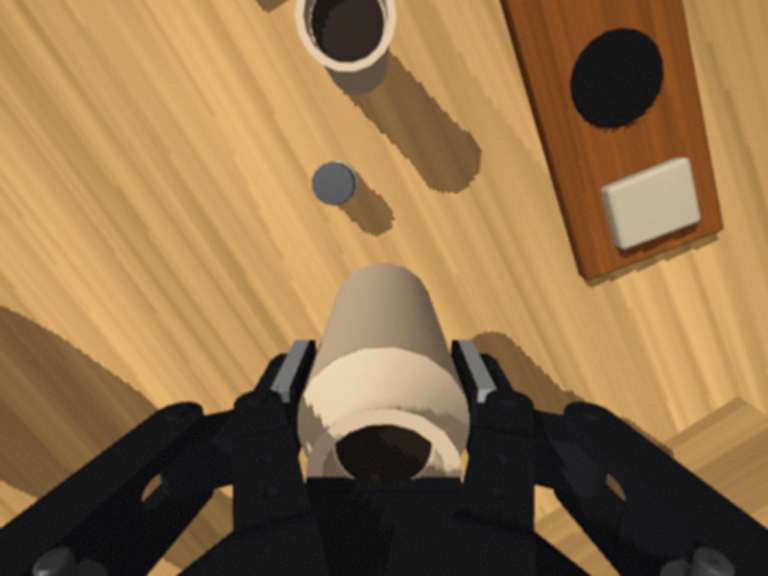

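```bash
python3 -c "
from h import *
c=ld('w3')
print(back(c,full(383,450,0,0,1.5),.198+.059))"
```

```text
[ 0.42536229 -0.22309881]
```

Call:
{"method": "apply_moves", "body": {
  "motion": [
    [[0, 5, 1, -0.5, 0, 0], [1, 20, 3, -2, 0, 0], [1, 45, 6, -4, 0, 0], [2, 75, 10, -7, 0, 0], [3, 110, 15, -10, 0, 0], [3, 145, 20, -13.5, 0, 0], [3, 180, 25, -17, 0, 0], [3, 215, 29, -20, 0, 0]]
  ]
}}

```text
t: 4.55
ee_pos: [0.5503, -0.0509, 0.1907]
tcp_rot: [0.116, 1.57, -0.114]
wrist_force: [0.1, -0.7, -4.2]
opening: 0.0494
```

```bash
python3 -c "
from h import *
plan([.6567,.0872,.196])"
```

```text
t4.55 p [550.3 -50.9 190.7] delta [ -5.4 152.1  85.1] [-15.95  -0.13  -0.08] |d|174 open 0.0494 F [ 0.1 -0.7 -4.2]
```

Call:
{"method": "apply_moves", "body": {
  "motion": [
    [[0, 0, 0, 0, 0, 0], [0, 0, 0, 0, 0, 0], [0, 0, 0, 0, 0, 0]]
  ]
}}

```text
t: 4.85
ee_pos: [0.5493, -0.0539, 0.1912]
tcp_rot: [0.119, 1.57, -0.119]
wrist_force: [0.1, -1.2, -2.4]
opening: 0.0491
```

```bash
python3 -c "
from h import *
plan([.6567,.0872,.196])"
```

```text
t4.85 p [549.3 -53.9 191.2] delta [ -5.  155.7  84.9] [-1.623e+01 -1.200e-01 -1.000e-02] |d|177 open 0.0491 F [ 0.1 -1.2 -2.4]
```

Call:
{"method": "apply_moves", "body": {
  "motion": [
    [[0, 5, 3, -0.5, 0, 0], [0, 20, 11, -2, 0, 0], [0, 45, 25, -5, 0, 0], [2, 75, 41, -8, 0, 0], [5, 105, 57, -11, 0, 0], [10, 130, 71, -14, 0, 0], [15, 150, 82, -16, 0, 0], [20, 155.5, 85, -16.2, 0, 0]]
  ]
}}

```text
t: 5.65
ee_pos: [0.6583, 0.0916, 0.1716]
tcp_rot: [-0.105, 1.568, 0.11]
wrist_force: [0.3, 0.4, -3.7]
opening: 0.0488
```

Call:
{"method": "apply_moves", "body": {
  "motion": [
    [[0, 0, 0, 0, 0, 0], [0, 0, 0, 0, 0, 0], [0, 0, 0, 0, 0, 0]]
  ]
}}

```text
t: 5.95
ee_pos: [0.6575, 0.0857, 0.1728]
tcp_rot: [-0.102, 1.568, 0.101]
wrist_force: [-0.3, -0.1, -2.9]
opening: 0.0494
```

```bash
python3 -c "
from h import *
snap('side','s3',(200,60,440,280),3)
snap('top','t3',(120,60,440,220),2.4)
snap('wrist','w4')
plan([.6567,.0872,.083])"
```

```text
t6.10 p [657.6  86.  173. ] delta [90.   1.3 -0.8] [-0.11  0.05  0.03] |d|90 open 0.0492 F [ 0.  -0.2 -2.8]
```

View pics/s3.png

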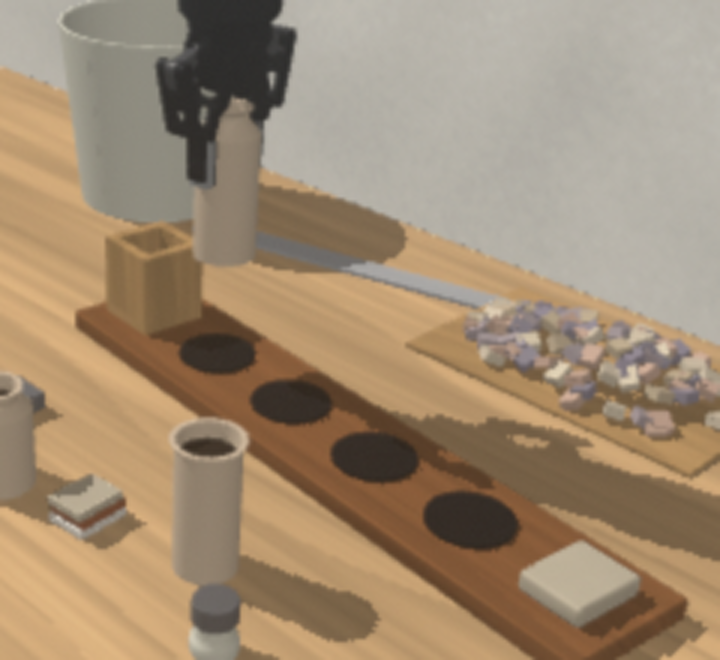

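View pics/w4.png

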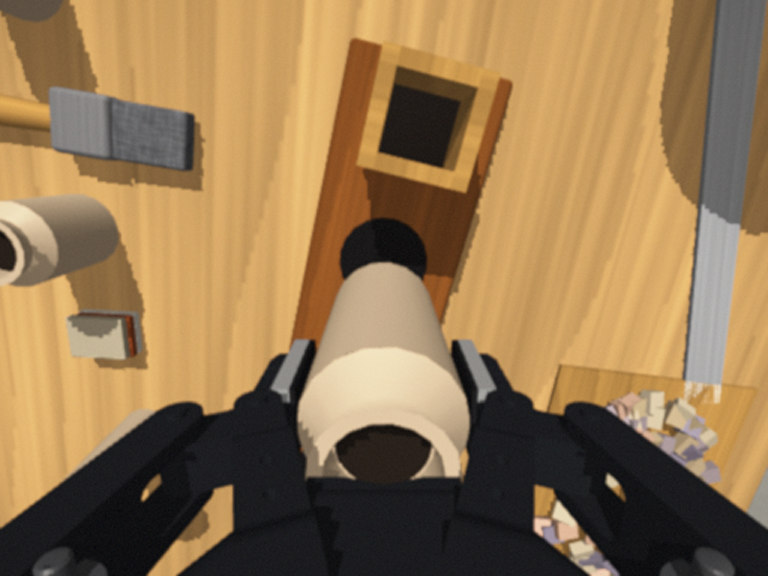

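```bash
python3 -c "
from h import *
c=ld('w4')
q=back(c,full(382,264,0,0,1.5),.112); tcp=np.array([.6576,.086])
a=np.arctan2(.086,.6576); y=np.array([-np.sin(a),np.cos(a)]); r=np.array([np.cos(a),np.sin(a)])
print(q,(q-tcp)@y,(q-tcp)@r)
# expected pad circle pixels
c=ld('w4')
q=back(c,full(384,222,0,0,1.5),.022); print('pad far edge',q)
c=ld('w3'); q=back(c,full(384,264,0,0,1.5),.1375); tcp=np.array([.4225,-.229]);a=np.arctan2(*tcp[::-1]); y=np.array([-np.sin(a),np.cos(a)]);print((q-tcp)@y)
"
```

```text
[0.6544041  0.10733271] 0.021567013673780687 -0.000402608025377108
pad far edge [0.65451684 0.11601563]
0.022201093911729294
```

Call:
{"method": "apply_moves", "body": {
  "motion": [
    [[8, 1, 0, 0, 0, 0], [24, 2, 0, 0, 0, 0], [42, 2, 0, 0, 0, 0], [58, 2, 0, 0, 0, 0], [70, 2, 0, 0, 0, 0], [78, 2, 0, 0, 0, 0], [83, 2, 0, 0, 0, 0], [85, 2, 0, 0, 0, 0]]
  ]
}}

```text
t: 6.9
ee_pos: [0.6572, 0.0891, 0.087]
tcp_rot: [-0.103, 1.568, 0.103]
wrist_force: [0.2, 0.7, -3.7]
opening: 0.0492
```

Call:
{"method": "apply_moves", "body": {
  "motion": [
    [[1, 0, 0, 0, 0, 0], [2, 0, 0, 0, 0, 0], [2.5, 0, 0, 0, 0, 0], [2.5, 0, 0, 0, 0, 0]]
  ]
}}

```text
t: 7.3
ee_pos: [0.6574, 0.0891, 0.0852]
tcp_rot: [-0.103, 1.568, 0.103]
wrist_force: [0.2, 0.5, -3.0]
opening: 0.0494
```

```bash
python3 -c "
from h import *
snap('side','s4',(220,80,360,210),5)
snap('top','t4',(120,60,440,220),2.4)
plan([.6567,.088,.083])"
```

```text
t7.40 p [657.3  89.1  85.1] delta [ 2.1 -1.  -0.7] [-0.09  0.02 -0.  ] |d|2 open 0.0489 F [ 0.5 -0.3 -3.2]
```

View pics/s4.png

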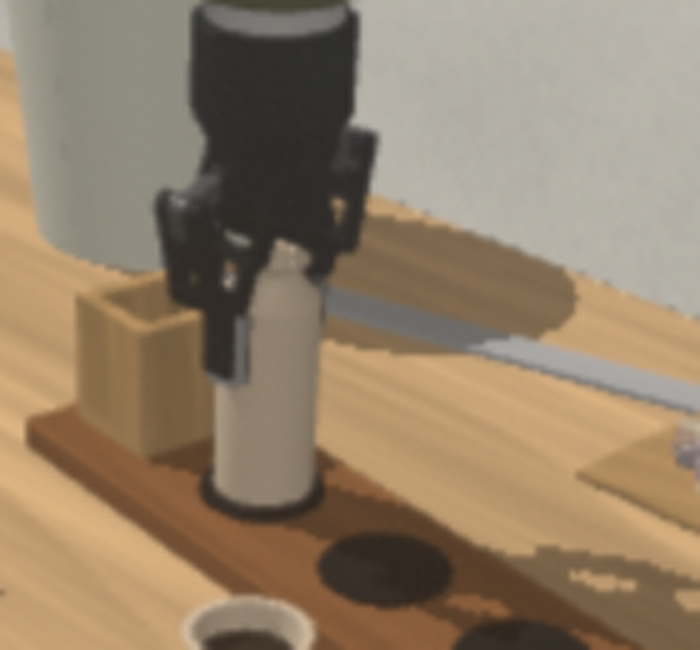

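Call:
{"method": "apply_moves", "body": {
  "motion": [
    [[0.7, 0, 0, 0, 0, 0], [1.4, 0, 0, 0, 0, 0], [2, 0, 0, 0, 0, 0], [2, 0, 0, 0, 0, 0]]
  ]
}}

```text
t: 7.8
ee_pos: [0.6572, 0.0891, 0.0831]
tcp_rot: [-0.103, 1.568, 0.103]
wrist_force: [-2.2, -0.6, 0.6]
opening: 0.0488
```

```bash
python3 -c "
from h import *
plan([.6567,.088,.083])"
```

```text
t7.80 p [657.2  89.1  83.1] delta [ 0.1 -1.  -0.7] [-0.09  0.01  0.  ] |d|1 open 0.0488 F [-2.2 -0.6  0.6]
```

Call:
{"method": "apply_moves", "body": {
  "motion": [
    [[0.4, 0, 0, 0, 0, 0], [0.4, 0, 0, 0, 0, 0], [0.4, 0, 0, 0, 0, 0], [0.4, 0, 0, 0, 0, 0], [0.4, 0, 0, 0, 0, 0], [0.4, 0, 0, 0, 0, 0]]
  ],
  "jaw": 0.7
}}

```text
t: 8.4
ee_pos: [0.6572, 0.0891, 0.0825]
tcp_rot: [-0.103, 1.568, 0.103]
wrist_force: [-0.5, -0.1, 0.3]
opening: 0.073
```

```bash
python3 -c "
from h import *
snap('side','s5',(220,80,360,210),5)
plan([.6567,.088,.083])"
```

```text
t8.45 p [657.2  89.1  82.5] delta [-0.5 -1.  -0.7] [-0.09  0.   -0.01] |d|1 open 0.0725 F [-0.4  0.3 -0.1]
```

View pics/s5.png

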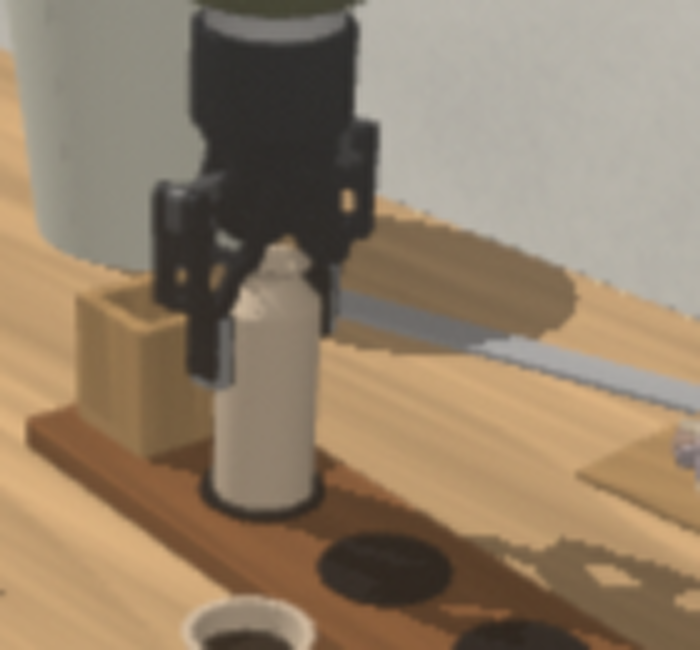

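Call:
{"method": "apply_moves", "body": {
  "motion": [
    [[-5, 0, 0, 0, 0, 0], [-20, 0, 0, 0, 0, 0], [-45, 0, 0, 0, 0, 0], [-75, 0, 0, 0, 0, 0], [-105, 0, 0, 0, 0, 0], [-125, 0, 0, 0, 0, 0], [-130, 0, 0, 0, 0, 0], [-130, 0, 0, 0, 0, 0]]
  ],
  "jaw": 1
}}

```text
t: 9.25
ee_pos: [0.6576, 0.0893, 0.2139]
tcp_rot: [-0.103, 1.566, 0.104]
wrist_force: [-0.0, 0.0, -0.8]
opening: 0.0851
```

```bash
python3 -c "
from h import *
snap('top','t5',(150,80,450,260),2.5)
plan([.474,-.097,.20])"
```

```text
t9.30 p [657.1  89.1 212.3] delta [  12.3 -160.4 -205.9] [19.11  0.    0.  ] |d|261 open 0.0855 F [ 0.3  0.7 -0.6]
```

View pics/t5.png

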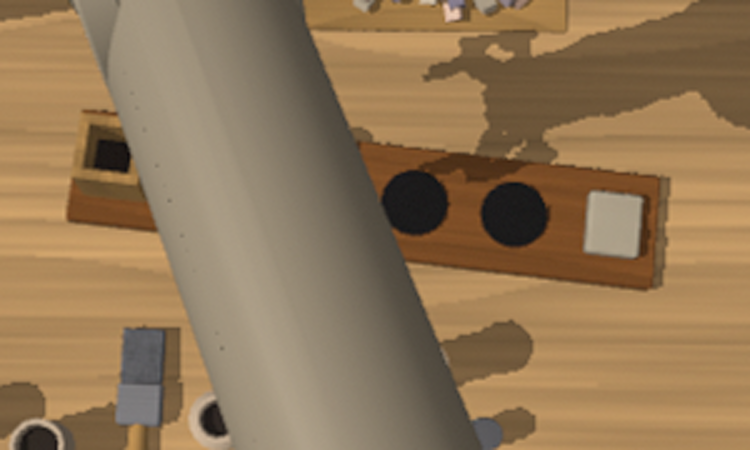

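Call:
{"method": "apply_moves", "body": {
  "motion": [
    [[0, -8, -10, 1, 0, 0], [2, -30, -38, 4, 0, 0], [4, -55, -71, 7, 0, 0], [6, -82, -105, 10, 0, 0], [8, -109, -140, 13, 0, 0], [10, -136, -174, 16, 0, 0], [12, -155, -199, 18.5, 0, 0], [12, -160, -206, 19.1, 0, 0]]
  ]
}}

```text
t: 10.1
ee_pos: [0.4706, -0.1, 0.1987]
tcp_rot: [0.163, 1.568, -0.165]
wrist_force: [0.2, -0.8, 0.3]
opening: 0.0853
```

Call:
{"method": "apply_moves", "body": {
  "motion": [
    [[0, 0, 0, 0, 0, 0], [0, 0, 0, 0, 0, 0], [0, 0, 0, 0, 0, 0]]
  ]
}}

```text
t: 10.4
ee_pos: [0.4748, -0.095, 0.2002]
tcp_rot: [0.157, 1.565, -0.155]
wrist_force: [0.1, -0.7, -0.1]
opening: 0.0856
```

```bash
python3 -c "
from h import *
snap('wrist','w5')
plan([.474,-.097,.06])"
```

```text
t10.45 p [474.7 -95.1 200.2] delta [140.2  -2.1  -0.3] [ 0.17 -0.02 -0.05] |d|140 open 0.0853 F [0.1 0.7 0.3]
```

View pics/w5.png

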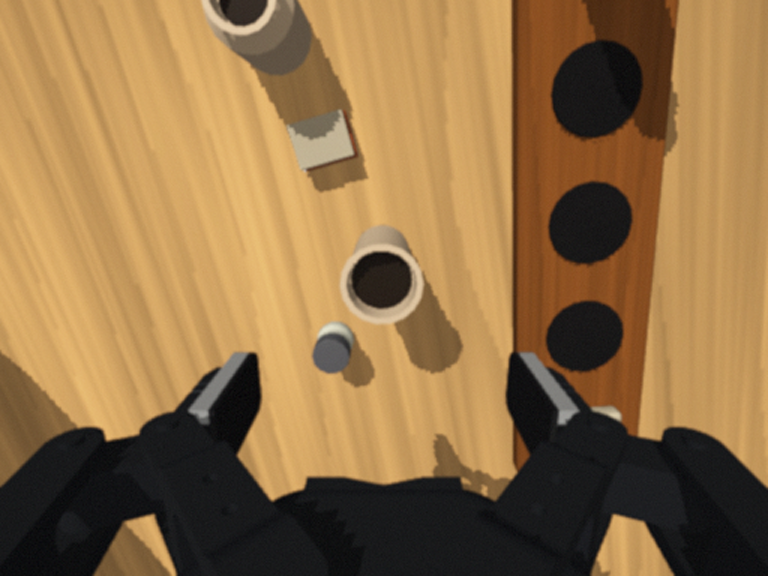

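```bash
python3 -c "
from h import *
c=ld('w5')
for uv,z in [((382,282),.1),((332,350),.045),((597,88),.022),((590,223),.022),((585,335),.022),((240,8),.08)]: print((back(c,full(*uv,0,0,1.5),z)*1e3).round(1))
"
```

```text
[474.6 -93.6]
[ 422.3 -155. ]
[646.3  -6.4]
[ 635.4 -100.9]
[ 625.5 -193.4]
[428.2  69.6]
```

Call:
{"method": "apply_moves", "body": {
  "motion": [
    [[15, 0, -0.3, 0, 0, 0], [45, -0.5, -0.3, 0, 0, 0], [75, -0.5, -0.3, 0, 0, 0], [105, -0.5, -0.3, 0, 0, 0], [130, -0.5, -0.3, 0, 0, 0], [145, -0.5, -0.3, 0, 0, 0], [149, -0.5, -0.3, 0, 0, 0], [149, -0.5, -0.3, 0, 0, 0]]
  ]
}}

```text
t: 11.25
ee_pos: [0.4737, -0.0962, 0.051]
tcp_rot: [0.158, 1.566, -0.157]
wrist_force: [0.4, -1.0, 0.0]
opening: 0.0853
```

Call:
{"method": "apply_moves", "body": {
  "motion": [
    [[0, 0, 0, 0, 0, 0], [0, 0, 0, 0, 0, 0], [0, 0, 0, 0, 0, 0], [0, 0, 0, 0, 0, 0], [0, 0, 0, 0, 0, 0], [0, 0, 0, 0, 0, 0], [0, 0, 0, 0, 0, 0], [0, 0, 0, 0, 0, 0]]
  ],
  "jaw": -1
}}

```text
t: 12.05
ee_pos: [0.4742, -0.0971, 0.0523]
tcp_rot: [0.158, 1.564, -0.159]
wrist_force: [-1.6, 0.6, 6.1]
opening: 0.0443
```

```bash
python3 -c "
from h import *
snap('side','s6',(200,100,420,330),2.5)
plan([.474,-.0955,.2])"
```

```text
t12.10 p [474.1 -97.1  52.3] delta [-147.7    1.5   -0.2] [-0.17  0.08  0.01] |d|148 open 0.0443 F [-2.5  0.1  6.6]
```

View pics/s6.png

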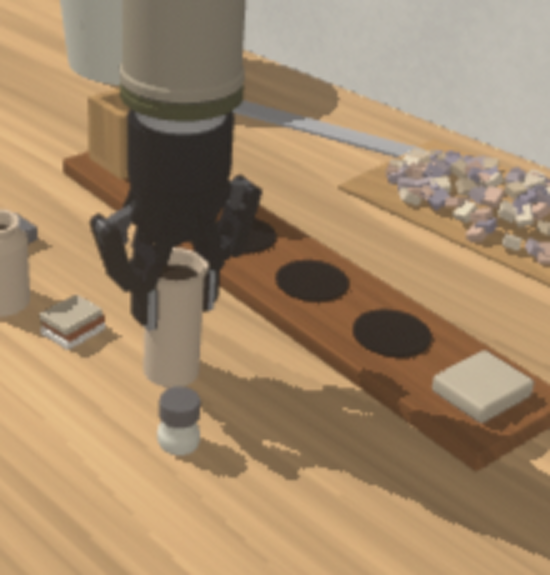

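Call:
{"method": "apply_moves", "body": {
  "motion": [
    [[-3, 0, 0, 0, 0, 0], [-10, 0, 0, 0, 0, 0], [-25, 0, 0, 0, 0, 0], [-45, 0, 0, 0, 0, 0], [-63, 0, 0, 0, 0, 0], [-75, 0, 0, 0, 0, 0], [-80, 0, 0, 0, 0, 0], [-80, 0, 0, 0, 0, 0]]
  ]
}}

```text
t: 12.9
ee_pos: [0.4738, -0.0971, 0.1318]
tcp_rot: [0.158, 1.564, -0.159]
wrist_force: [-0.1, 0.2, -2.1]
opening: 0.0442
```

```bash
python3 -c "
from h import *
plan([.6464,-.006,.13])"
```

```text
t12.90 p [473.8 -97.1 131.8] delta [  2.  123.8 150.8] [-1.103e+01  5.000e-02  1.000e-02] |d|195 open 0.0442 F [-0.1  0.2 -2.1]
```

Call:
{"method": "apply_moves", "body": {
  "motion": [
    [[0, 5, 6, -0.5, 0, 0], [1, 20, 24, -2, 0, 0], [1, 42, 51, -4, 0, 0], [2, 66, 80, -6, 0, 0], [2, 90, 110, -8, 0, 0], [2, 109, 133, -10, 0, 0], [2, 120, 146, -10.8, 0, 0], [2, 123.8, 150.8, -11, 0, 0]]
  ]
}}

```text
t: 13.7
ee_pos: [0.6469, -0.0036, 0.1274]
tcp_rot: [0.007, 1.573, -0.004]
wrist_force: [-0.2, 0.0, -2.7]
opening: 0.0444
```

Call:
{"method": "apply_moves", "body": {
  "motion": [
    [[0, 0, 0, 0, 0, 0], [0, 0, 0, 0, 0, 0], [0, 0, 0, 0, 0, 0], [0, 0, 0, 0, 0, 0]]
  ]
}}

```text
t: 14.1
ee_pos: [0.6457, -0.0068, 0.1297]
tcp_rot: [0.008, 1.571, -0.009]
wrist_force: [0.0, 0.1, -1.9]
opening: 0.0442
```

```bash
python3 -c "
from h import *
snap('wrist','w6')
snap('side','s7',(220,80,360,210),5)
plan([.6464,-.006,.0743])"
```

```text
t14.20 p [645.9  -6.5 129.8] delta [55.5  0.5  0.4] [-0.07  0.03  0.02] |d|55 open 0.0444 F [-0.  -0.1 -2.3]
```

View pics/w6.png

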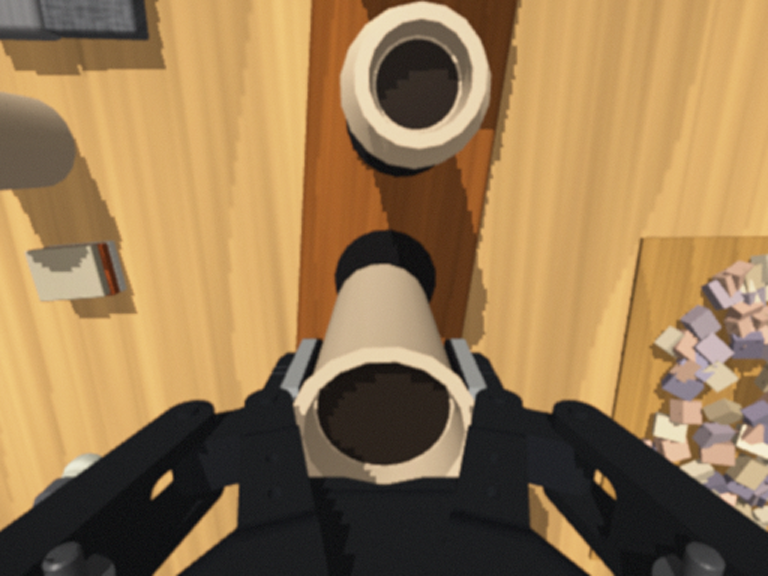

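View pics/s7.png

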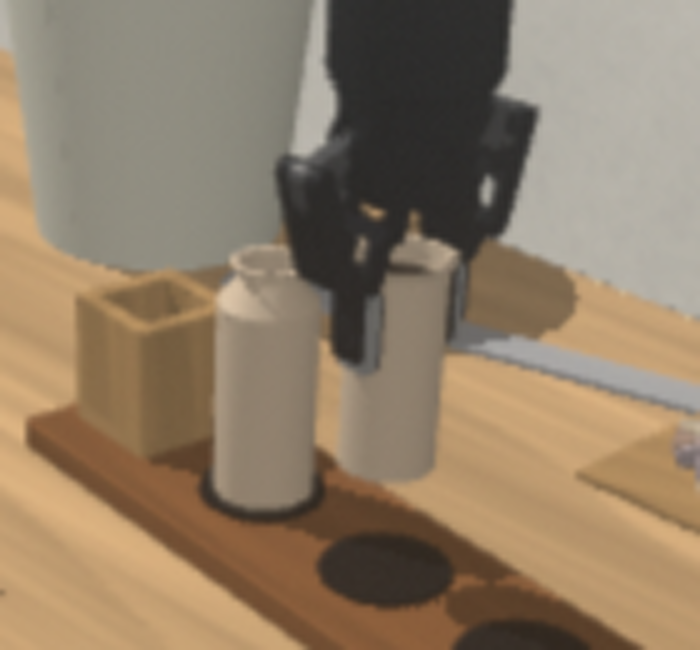

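Wrist view: the tube's foot edge is at (385,262) and the pad's far edge at (387,231). The bottle stands alone on its pad.

```bash
python3 -c "
from h import *
c=ld('w6')
q=back(c,full(385,263,0,0,1.5),.1298-.0523); p=back(c,full(386,230,0,0,1.5),.022)
print('vase centre',q-[0,.0225],'pad centre',p-[0,.032])
for u in (336,435): print('pad edge',back(c,full(u,272,0,0,1.5),.022))
"
```

```text
vase centre [ 0.64712781 -0.00498613] pad centre [ 0.64803111 -0.00736471]
pad edge [ 0.616889   -0.00102378]
pad edge [ 0.67801714 -0.00176675]
```

Call:
{"method": "apply_moves", "body": {
  "motion": [
    [[5, -0.5, 0.5, 0, 0, 0], [18, -1, 0.5, 0, 0, 0], [32, -1, 0.5, 0, 0, 0], [43, -1, 0.5, 0, 0, 0], [49, -1, 0.5, 0, 0, 0], [52, -1, 0.5, 0, 0, 0], [53, -1, 0.5, 0, 0, 0], [53, -1, 0.5, 0, 0, 0]]
  ]
}}

```text
t: 15.0
ee_pos: [0.6469, -0.0068, 0.0767]
tcp_rot: [0.008, 1.57, -0.007]
wrist_force: [0.1, 0.1, -1.4]
opening: 0.044
```

Call:
{"method": "apply_moves", "body": {
  "motion": [
    [[0.7, 0, 0, 0, 0, 0], [1.4, 0, 0, 0, 0, 0], [2, 0, 0, 0, 0, 0], [2, 0, 0, 0, 0, 0]]
  ]
}}

```text
t: 15.4
ee_pos: [0.6467, -0.0069, 0.0745]
tcp_rot: [0.008, 1.571, -0.008]
wrist_force: [0.2, 0.3, -1.5]
opening: 0.0445
```

Call:
{"method": "apply_moves", "body": {
  "motion": [
    [[0.5, 0, 0, 0, 0, 0], [1, 0, 0, 0, 0, 0], [1, 0, 0, 0, 0, 0]]
  ]
}}

```text
t: 15.7
ee_pos: [0.6467, -0.0069, 0.0744]
tcp_rot: [0.008, 1.57, -0.008]
wrist_force: [-3.8, 0.2, 6.7]
opening: 0.0448
```

```bash
python3 -c "
from h import *
snap('side','s8',(240,100,380,230),5)
plan([.6464,-.006,.0743])"
```

```text
t15.75 p [646.8  -6.8  74.4] delta [ 0.1  0.8 -0.4] [-0.02  0.03  0.01] |d|1 open 0.0440 F [-3.8 -0.2  5.8]
```

View pics/s8.png

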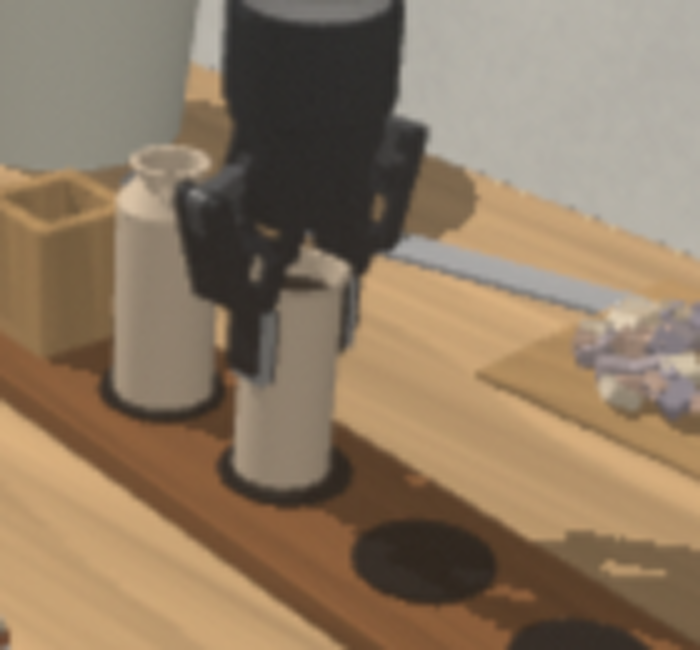

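Resting (about 6 N) and centred on the pad. Release.

Call:
{"method": "apply_moves", "body": {
  "motion": [
    [[0, 0, 0, 0, 0, 0], [0, 0, 0, 0, 0, 0], [0, 0, 0, 0, 0, 0], [0, 0, 0, 0, 0, 0], [0, 0, 0, 0, 0, 0], [0, 0, 0, 0, 0, 0]]
  ],
  "jaw": 0.7
}}

```text
t: 16.35
ee_pos: [0.6466, -0.0069, 0.0734]
tcp_rot: [0.008, 1.571, -0.008]
wrist_force: [0.2, -1.6, 0.8]
opening: 0.0726
```

Call:
{"method": "apply_moves", "body": {
  "motion": [
    [[-5, 0, 0, 0, 0, 0], [-20, 0, 0, 0, 0, 0], [-45, 0, 0, 0, 0, 0], [-75, 0, 0, 0, 0, 0], [-105, 0, 0, 0, 0, 0], [-125, 0, 0, 0, 0, 0], [-130, 0, 0, 0, 0, 0], [-130, 0, 0, 0, 0, 0]]
  ],
  "jaw": 1
}}

```text
t: 17.15
ee_pos: [0.6471, -0.0068, 0.2049]
tcp_rot: [0.008, 1.568, -0.008]
wrist_force: [-0.4, 0.5, 0.5]
opening: 0.0857
```

```bash
python3 -c "
from h import *
snap('side','s9')
plan([.430,.0745,.2])"
```

```text
t17.20 p [646.5  -6.9 203.3] delta [   3.3   79.3 -217.3] [-10.39   0.     0.  ] |d|231 open 0.0851 F [-0.8  0.2 -0.6]
```

View pics/s9.png

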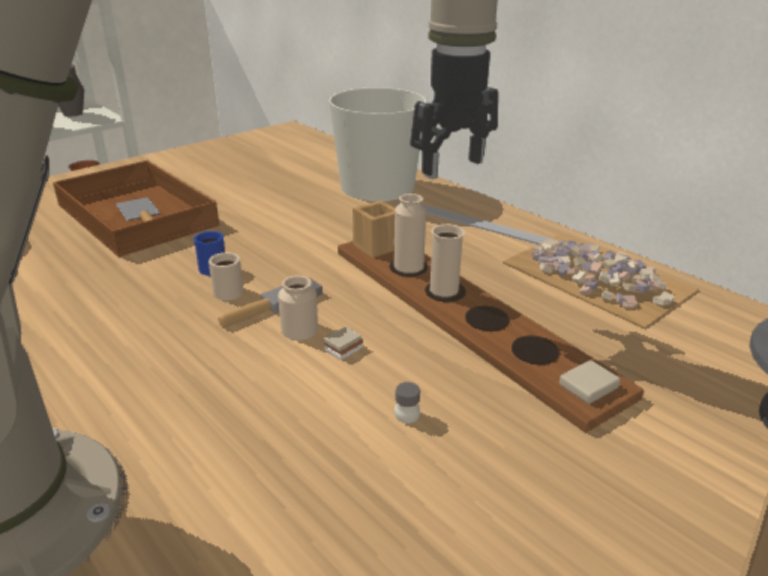

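Call:
{"method": "apply_moves", "body": {
  "motion": [
    [[0, 3, -8, -0.5, 0, 0], [1, 11, -30, -2, 0, 0], [3, 22, -60, -3.5, 0, 0], [3, 34, -95, -5, 0, 0], [3, 47, -130, -7, 0, 0], [3, 63, -172, -8.5, 0, 0], [3, 75, -205, -10, 0, 0], [3, 80, -217, -10.4, 0, 0]]
  ]
}}

```text
t: 18.0
ee_pos: [0.4265, 0.0763, 0.1992]
tcp_rot: [-0.139, 1.569, 0.137]
wrist_force: [-0.2, -0.6, 0.4]
opening: 0.0854
```

Call:
{"method": "apply_moves", "body": {
  "motion": [
    [[0, 0, 0, 0, 0, 0], [0, 0, 0, 0, 0, 0], [0, 0, 0, 0, 0, 0]]
  ]
}}

```text
t: 18.3
ee_pos: [0.4312, 0.0745, 0.2002]
tcp_rot: [-0.133, 1.567, 0.134]
wrist_force: [0.3, 0.8, -0.4]
opening: 0.0854
```

```bash
python3 -c "
from h import *
snap('wrist','w7')
plan([.429,.077,.03])"
```

```text
t18.35 p [431.2  74.6 200.1] delta [170.1   2.5  -1.7] [-0.41 -0.02 -0.05] |d|170 open 0.0857 F [ 0.1 -0.4 -0.1]
```

View pics/w7.png

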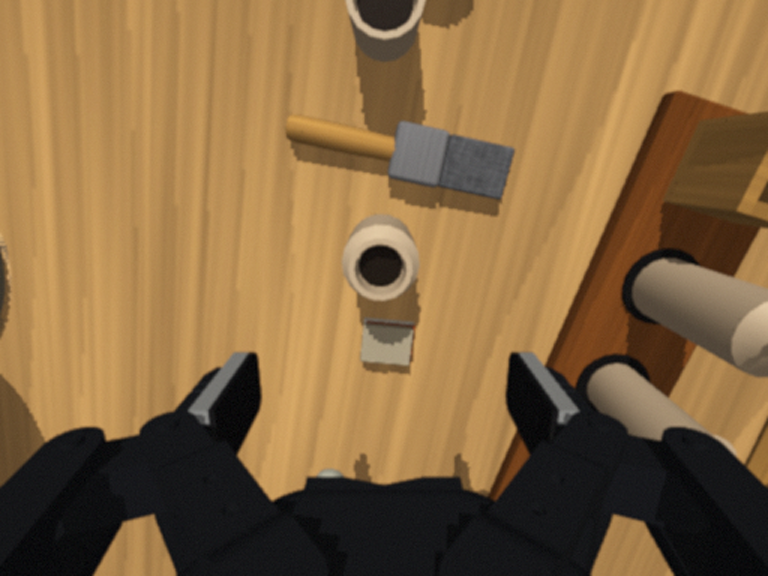

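```bash
python3 -c "
from h import *
c=ld('w7')
for uv,z in [((381,265),.08),((386,2),.06)]: print((back(c,full(*uv,0,0,1.5),z)*1e3).round(1))
"
```

```text
[428.8  81.1]
[405.9 233.7]
```

Call:
{"method": "apply_moves", "body": {
  "motion": [
    [[15, 2, -1, 0, 0, 0], [45, 4, -1.5, 0, 0, 0], [80, 4, -1.5, 0, 0, 0], [115, 4, -1.5, 0, 0, 0], [145, 4, -1.5, 0, 0, 0], [165, 4, -1.5, 0, 0, 0], [172, 4, -1.5, 0, 0, 0], [172, 4, -1.5, 0, 0, 0]]
  ]
}}

```text
t: 19.15
ee_pos: [0.428, 0.0788, 0.0276]
tcp_rot: [-0.134, 1.569, 0.135]
wrist_force: [0.7, 0.1, -0.4]
opening: 0.0859
```

Call:
{"method": "apply_moves", "body": {
  "motion": [
    [[0, 0, 0, 0, 0, 0], [0, 0, 0, 0, 0, 0], [0, 0, 0, 0, 0, 0], [0, 0, 0, 0, 0, 0], [0, 0, 0, 0, 0, 0], [0, 0, 0, 0, 0, 0], [0, 0, 0, 0, 0, 0], [0, 0, 0, 0, 0, 0]]
  ],
  "jaw": -1
}}

```text
t: 19.95
ee_pos: [0.4294, 0.079, 0.0297]
tcp_rot: [-0.135, 1.564, 0.134]
wrist_force: [-1.4, 1.0, 6.2]
opening: 0.053
```

```bash
python3 -c "
from h import *
snap('side','s10',(140,100,360,330),2.5)
plan([.429,.0785,.03])"
```

```text
t20.00 p [429.3  79.   29.7] delta [-0.3 -0.4 -0.4] [-0.53  0.14  0.03] |d|1 open 0.0535 F [-0.5 -0.9  5.9]
```

View pics/s10.png

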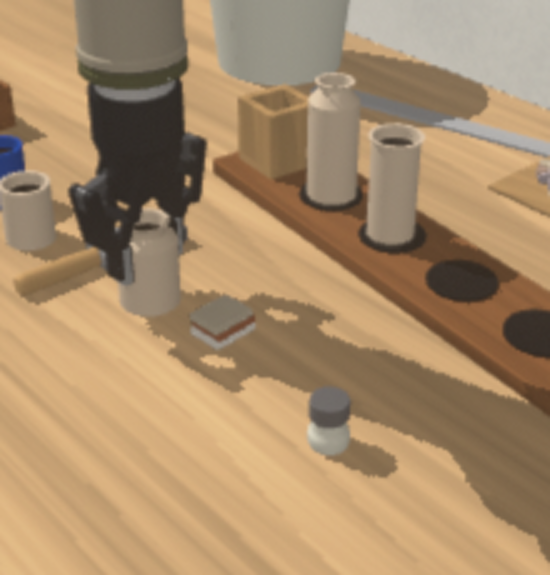

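Call:
{"method": "apply_moves", "body": {
  "motion": [
    [[-3, 0, 0, 0, 0, 0], [-10, 0, 0, 0, 0, 0], [-28, 0, 0, 0, 0, 0], [-52, 0, 0, 0, 0, 0], [-78, 0, 0, 0, 0, 0], [-98, 0, 0, 0, 0, 0], [-110, 0, 0, 0, 0, 0], [-110, 0, 0, 0, 0, 0]]
  ]
}}

```text
t: 20.8
ee_pos: [0.4292, 0.079, 0.14]
tcp_rot: [-0.135, 1.563, 0.134]
wrist_force: [0.6, 0.3, -1.4]
opening: 0.0529
```

```bash
python3 -c "
from h import *
plan([.636,-.1005,.135])"
```

```text
t20.80 p [429.2  79.  140. ] delta [   5.7 -212.2  173.1] [1.881e+01 1.800e-01 1.000e-02] |d|274 open 0.0529 F [ 0.6  0.3 -1.4]
```

Call:
{"method": "apply_moves", "body": {
  "motion": [
    [[0, -6, 5, 0.5, 0, 0], [1, -26, 21, 2.5, 0, 0], [2, -60, 49, 5, 0, 0], [3, -96, 78, 8, 0, 0], [4, -132, 108, 11, 0, 0], [5, -166, 135, 14.5, 0, 0], [5, -192, 157, 17.5, 0, 0], [5, -208, 169, 18.6, 0, 0]]
  ]
}}

```text
t: 21.6
ee_pos: [0.631, -0.1007, 0.1302]
tcp_rot: [0.124, 1.571, -0.125]
wrist_force: [-0.2, 0.5, -1.0]
opening: 0.053
```

Call:
{"method": "apply_moves", "body": {
  "motion": [
    [[0, 0, 0, 0, 0, 0], [0, 0, 0, 0, 0, 0], [0, 0, 0, 0, 0, 0], [0, 0, 0, 0, 0, 0]]
  ]
}}

```text
t: 22.0
ee_pos: [0.6298, -0.0961, 0.1332]
tcp_rot: [0.119, 1.568, -0.119]
wrist_force: [-0.1, -0.4, -1.3]
opening: 0.0526
```

```bash
python3 -c "
from h import *
snap('wrist','w8')
plan([.636,-.1005,.0517])"
```

```text
t22.05 p [629.9 -96.3 133.4] delta [81.7 -3.2  6.7] [ 0.3  -0.01 -0.  ] |d|82 open 0.0530 F [ 0.   0.4 -2.2]
```

View pics/w8.png

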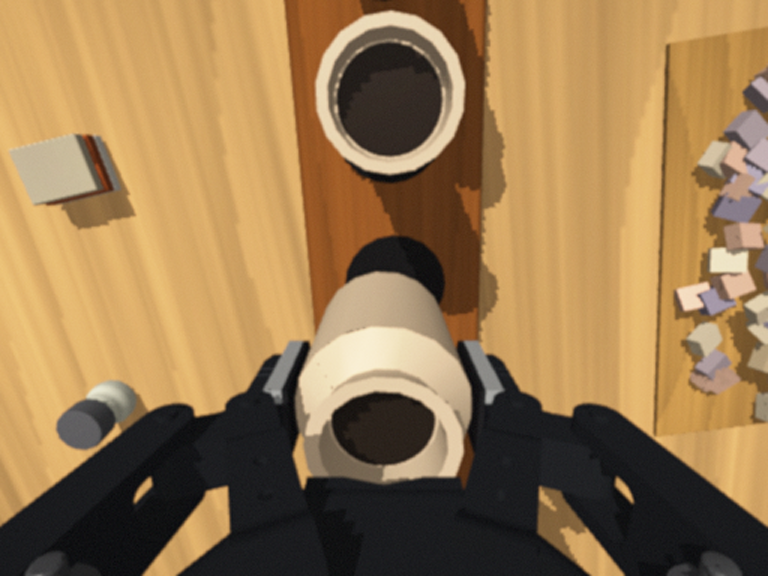

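```bash
python3 -c "
from h import *
c=ld('w8'); a=np.arctan2(-.0963,.6299); y=np.array([-np.sin(a),np.cos(a)])
print('vase centre',back(c,full(382,271,0,0,1.5),.1334-.0297)-.027*y,'pad centre',back(c,full(395,236,0,0,1.5),.022)-.032*y)
"
```

```text
vase centre [ 0.62948071 -0.09680991] pad centre [ 0.636429  -0.1018825]
```

Call:
{"method": "apply_moves", "body": {
  "motion": [
    [[7, -2, 3, 0.2, 0, 0], [23, -3.7, 6.9, 0.3, 0, 0], [43, -3.7, 6.9, 0.3, 0, 0], [60, -3.7, 6.9, 0.3, 0, 0], [72, -3.7, 6.9, 0.3, 0, 0], [78, -3.7, 6.9, 0.3, 0, 0], [80, -3.7, 6.9, 0.3, 0, 0], [80, -3.7, 6.9, 0.3, 0, 0]]
  ]
}}

```text
t: 22.85
ee_pos: [0.6368, -0.1019, 0.0536]
tcp_rot: [0.124, 1.567, -0.124]
wrist_force: [-0.0, 0.5, -1.4]
opening: 0.0528
```

Call:
{"method": "apply_moves", "body": {
  "motion": [
    [[0.6, 0, 0, 0, 0, 0], [1.2, 0, 0, 0, 0, 0], [1.5, 0, 0, 0, 0, 0], [1.5, 0, 0, 0, 0, 0]]
  ]
}}

```text
t: 23.25
ee_pos: [0.6367, -0.1019, 0.0522]
tcp_rot: [0.124, 1.567, -0.124]
wrist_force: [-0.2, 0.6, -0.9]
opening: 0.0532
```

```bash
python3 -c "
from h import *
snap('side','s11',(260,120,400,250),5)
plan([.6362,-.101,.0517])"
```

```text
t23.30 p [ 636.7 -101.9   52.1] delta [ 0.4  0.8 -0.6] [-0.04  0.02 -0.  ] |d|1 open 0.0529 F [-0.4 -0.5 -2.6]
```

View pics/s11.png

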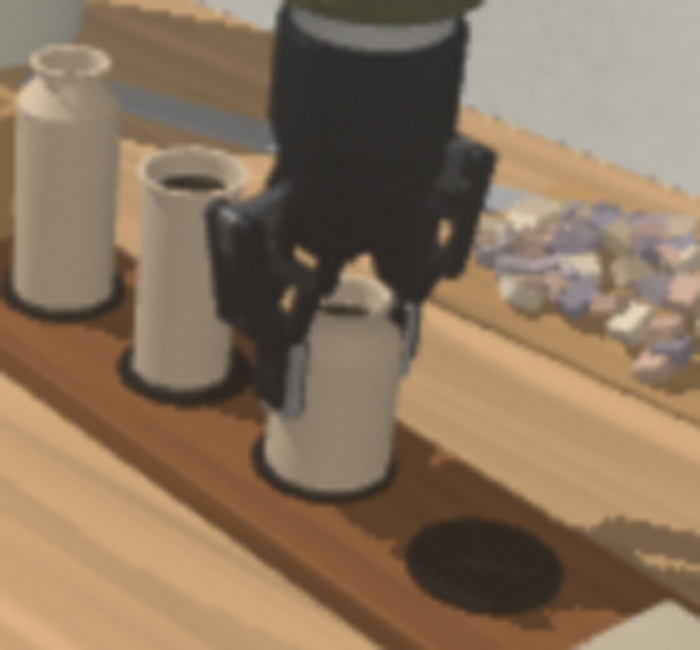

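Call:
{"method": "apply_moves", "body": {
  "motion": [
    [[-0.5, 1.2, -1, 0, 0, 0], [-0.5, 1.2, -1, 0, 0, 0], [0.5, 1.2, -1, 0, 0, 0], [1.1, 1.2, -1, 0, 0, 0], [1.3, 1.2, -1, 0, 0, 0], [1.3, 1.2, -1, 0, 0, 0]]
  ]
}}

```text
t: 23.9
ee_pos: [0.6359, -0.1004, 0.0518]
tcp_rot: [0.124, 1.567, -0.124]
wrist_force: [-3.6, 0.7, 7.5]
opening: 0.0531
```

Resting. Release and move off.

Call:
{"method": "apply_moves", "body": {
  "motion": [
    [[0, 0, 0, 0, 0, 0], [0, 0, 0, 0, 0, 0], [0, 0, 0, 0, 0, 0], [0, 0, 0, 0, 0, 0], [0, 0, 0, 0, 0, 0], [0, 0, 0, 0, 0, 0]]
  ],
  "jaw": 0.75
}}

```text
t: 24.5
ee_pos: [0.6358, -0.1006, 0.0505]
tcp_rot: [0.124, 1.567, -0.124]
wrist_force: [0.7, -1.3, -0.3]
opening: 0.0746
```

Call:
{"method": "apply_moves", "body": {
  "motion": [
    [[-5, 0, 0, 0, 0, 0], [-20, 0, 0, 0, 0, 0], [-45, 0, 0, 0, 0, 0], [-75, 0, 0, 0, 0, 0], [-110, 0, 0, 0, 0, 0], [-135, 0, 0, 0, 0, 0], [-150, 0, 0, 0, 0, 0], [-150, 0, 0, 0, 0, 0]]
  ],
  "jaw": 1
}}

```text
t: 25.3
ee_pos: [0.6371, -0.1005, 0.204]
tcp_rot: [0.124, 1.562, -0.124]
wrist_force: [0.7, 0.1, -0.2]
opening: 0.0855
```

```bash
python3 -c "
from h import *
snap('side','s12',(260,120,400,250),5)
plan([.406,.237,.2])"
```

```text
t25.35 p [ 636.2 -100.5  201.6] delta [   1.   297.1 -280.5] [-39.33   0.11   0.04] |d|409 open 0.0856 F [-0.3 -1.4 -0.3]
```

View pics/s12.png

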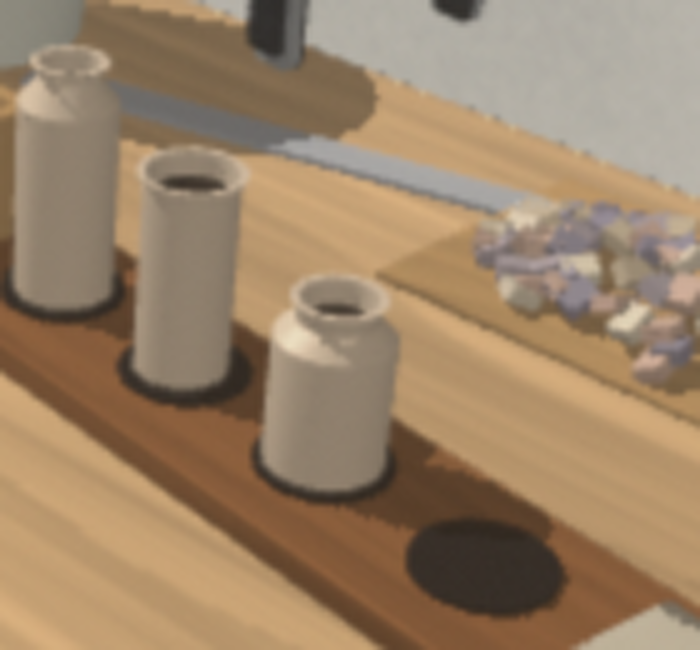

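Call:
{"method": "apply_moves", "body": {
  "motion": [
    [[0, 8, -8, -1, 0, 0], [0, 32, -30, -4, 0, 0], [0, 62, -58, -8, 0, 0], [0, 95, -90, -12.5, 0, 0], [0, 130, -122, -17, 0, 0], [0, 165, -155, -22, 0, 0], [0, 200, -188, -26.5, 0, 0], [0, 230, -217, -30, 0, 0]]
  ]
}}

```text
t: 26.15
ee_pos: [0.4544, 0.1628, 0.199]
tcp_rot: [-0.292, 1.554, 0.291]
wrist_force: [0.7, -0.4, 0.2]
opening: 0.0853
```

Call:
{"method": "apply_moves", "body": {
  "motion": [
    [[0, 0, 0, 0, 0, 0], [0, 0, 0, 0, 0, 0], [0, 0, 0, 0, 0, 0]]
  ]
}}

```text
t: 26.45
ee_pos: [0.4575, 0.1596, 0.1996]
tcp_rot: [-0.286, 1.554, 0.285]
wrist_force: [-0.2, 0.0, -0.5]
opening: 0.0855
```

```bash
python3 -c "
from h import *
plan([.406,.237,.2])"
```

```text
t26.45 p [457.5 159.6 199.6] delta [ -0.3  90.7 -20.5] [-9.42 -0.1   0.  ] |d|93 open 0.0855 F [-0.2  0.  -0.5]
```

Call:
{"method": "apply_moves", "body": {
  "motion": [
    [[5, 20, -5, -2, 0, 0], [15, 45, -10, -4.5, 0, 0], [25, 70, -16, -7, 0, 0], [30, 85, -19, -8.8, 0, 0], [30, 90.7, -20.5, -9.4, 0, 0], [30, 90.7, -20.5, -9.4, 0, 0], [30, 90.7, -20.5, -9.4, 0, 0], [30, 90.7, -20.5, -9.4, 0, 0]]
  ]
}}

```text
t: 27.25
ee_pos: [0.4071, 0.2372, 0.1709]
tcp_rot: [-0.413, 1.53, 0.413]
wrist_force: [-0.1, -0.1, 0.4]
opening: 0.0854
```

```bash
python3 -c "
from h import *
snap('wrist','w9')
plan([.406,.237,.02])"
```

```text
t27.30 p [407.  237.3 170.9] delta [150.9   0.3  -1.1] [-0.06  0.02  0.01] |d|151 open 0.0854 F [0.1 1.2 0.1]
```

View pics/w9.png

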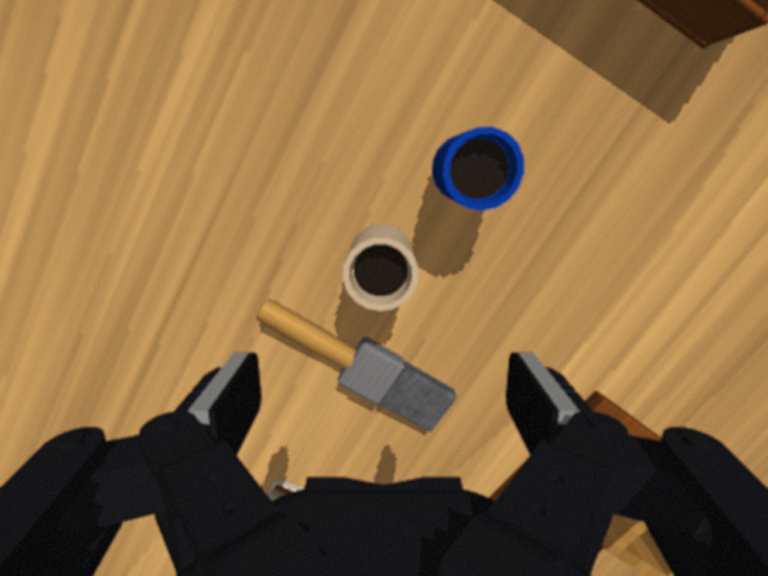

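The beige tumbler's mouth is at (380,270). The blue decoy is at (480,167), and the hammer handle's end is at (268,310).

```bash
python3 -c "
from h import *
c=ld('w9'); a=np.arctan2(.237,.406); y=np.array([-np.sin(a),np.cos(a)]);r=np.array([np.cos(a),np.sin(a)])
t=np.array([.407,.2373])
for uv,z in [((380,270),.06),((270,305),.02),((262,318),.02),((480,167),.06),((445,392),.02)]: p=back(c,full(*uv,0,0,1.5),z);print((p*1e3).round(1),'y %.1f r %.1f'%((p-t)@y*1e3,(p-t)@r*1e3))
"
```

```text
[402.5 241.3] y 5.7 r -1.9
[350.2 168.2] y -31.0 r -83.9
[349.5 155.9] y -41.3 r -90.7
[421.9 324.2] y 67.5 r 56.7
[501.5 172. ] y -104.1 r 48.7
```

Call:
{"method": "apply_moves", "body": {
  "motion": [
    [[15, 2, -1, 0, 0, 0], [45, 3, -1.5, 0, 0, 0], [75, 3, -1.5, 0, 0, 0], [105, 3, -1.5, 0, 0, 0], [130, 3, -1.5, 0, 0, 0], [145, 3, -1.5, 0, 0, 0], [151, 3, -1.5, 0, 0, 0], [151, 3, -1.5, 0, 0, 0]]
  ]
}}

```text
t: 28.1
ee_pos: [0.4034, 0.2399, 0.0195]
tcp_rot: [-0.415, 1.531, 0.415]
wrist_force: [-0.7, 1.4, 0.1]
opening: 0.0852
```

Call:
{"method": "apply_moves", "body": {
  "motion": [
    [[0, 0, 0, 0, 0, 0], [0, 0, 0, 0, 0, 0], [0, 0, 0, 0, 0, 0], [0, 0, 0, 0, 0, 0], [0, 0, 0, 0, 0, 0], [0, 0, 0, 0, 0, 0], [0, 0, 0, 0, 0, 0], [0, 0, 0, 0, 0, 0]]
  ],
  "jaw": -1
}}

```text
t: 28.9
ee_pos: [0.4041, 0.2403, 0.0207]
tcp_rot: [-0.415, 1.529, 0.415]
wrist_force: [-1.4, 0.8, 5.8]
opening: 0.0468
```

```bash
python3 -c "
from h import *
snap('side','s13',(100,80,320,310),2.5)
plan([.406,.237,.02])"
```

```text
t28.95 p [404.1 240.3  20.7] delta [ 0.7 -3.8 -0.1] [0.06 0.11 0.03] |d|4 open 0.0470 F [-1.7 -1.1  6.3]
```

View pics/s13.png

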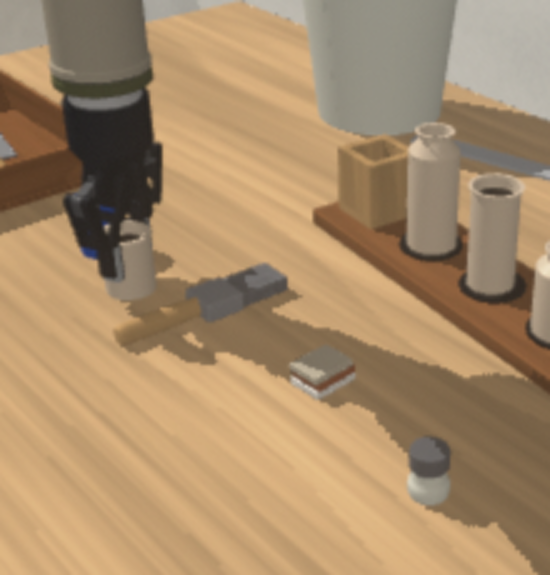

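Call:
{"method": "apply_moves", "body": {
  "motion": [
    [[-3, 0, 0, 0, 0, 0], [-10, 0, 0, 0, 0, 0], [-28, 0, 0, 0, 0, 0], [-55, 0, 0, 0, 0, 0], [-85, 0, 0, 0, 0, 0], [-115, 0, 0, 0, 0, 0], [-135, 0, 0, 0, 0, 0], [-140, 0, 0, 0, 0, 0]]
  ]
}}

```text
t: 29.75
ee_pos: [0.4043, 0.2408, 0.1623]
tcp_rot: [-0.415, 1.526, 0.415]
wrist_force: [0.0, -0.2, -0.5]
opening: 0.0469
```

Call:
{"method": "apply_moves", "body": {
  "motion": [
    [[0, 0, 0, 0, 0, 0], [0, 0, 0, 0, 0, 0]]
  ]
}}

```text
t: 29.95
ee_pos: [0.4028, 0.2395, 0.1586]
tcp_rot: [-0.415, 1.532, 0.415]
wrist_force: [-0.3, 0.2, -2.1]
opening: 0.0472
```

```bash
python3 -c "
from h import *
plan([.53,-.02,.16])
plan([.6257,-.195,.16])"
```

```text
t29.95 p [402.8 239.5 158.6] delta [  -1.4 -288.2  -21.3] [ 3.25e+01 -9.00e-02  2.00e-02] |d|289 open 0.0472 F [-0.3  0.2 -2.1]
t29.95 p [402.8 239.5 158.6] delta [  -1.4 -487.6  -27. ] [ 4.765e+01 -8.000e-02  3.000e-02] |d|488 open 0.0472 F [-0.3  0.2 -2.1]
```

Call:
{"method": "apply_moves", "body": {
  "motion": [
    [[-1, -6, 0, 0.5, 0, 0], [-1, -25, -1, 2.5, 0, 0], [-1, -60, -4, 6, 0, 0], [-1, -100, -7, 10.5, 0, 0], [-1, -145, -10, 15.5, 0, 0], [-1, -190, -14, 20.5, 0, 0], [-1, -235, -17, 26, 0, 0], [-1, -270, -20, 30, 0, 0]]
  ]
}}

```text
t: 30.75
ee_pos: [0.523, -0.0085, 0.1598]
tcp_rot: [0.002, 1.572, -0.004]
wrist_force: [0.1, 0.6, -1.9]
opening: 0.0474
```

Call:
{"method": "apply_moves", "body": {
  "motion": [
    [[0, 0, 0, 0, 0, 0], [0, 0, 0, 0, 0, 0], [0, 0, 0, 0, 0, 0]]
  ]
}}

```text
t: 31.05
ee_pos: [0.5219, -0.003, 0.1602]
tcp_rot: [-0.005, 1.572, 0.005]
wrist_force: [-0.2, 0.3, -1.8]
opening: 0.0474
```

```bash
python3 -c "
from h import *
plan([.6257,-.195,.15])"
```

```text
t31.05 p [521.9  -3.  160.2] delta [  10.  -192.7  102.6] [17.67 -0.06 -0.02] |d|219 open 0.0474 F [-0.2  0.3 -1.8]
```

Call:
{"method": "apply_moves", "body": {
  "motion": [
    [[0, -6, 3, 0.5, 0, 0], [0, -26, 10, 2.5, 0, 0], [0, -58, 22, 5, 0, 0], [0, -95, 40, 8.5, 0, 0], [0, -130, 63, 12, 0, 0], [2, -162, 84, 15, 0, 0], [6, -184, 97, 17, 0, 0], [10, -191, 102, 17.6, 0, 0]]
  ]
}}

```text
t: 31.85
ee_pos: [0.6258, -0.1991, 0.1496]
tcp_rot: [0.24, 1.558, -0.244]
wrist_force: [-0.5, -0.4, -1.3]
opening: 0.0471
```

Call:
{"method": "apply_moves", "body": {
  "motion": [
    [[0, 0, 0, 0, 0, 0], [0, 0, 0, 0, 0, 0], [0, 0, 0, 0, 0, 0], [0, 0, 0, 0, 0, 0]]
  ]
}}

```text
t: 32.25
ee_pos: [0.6256, -0.1923, 0.1513]
tcp_rot: [0.235, 1.557, -0.235]
wrist_force: [-0.9, 0.1, -2.1]
opening: 0.0469
```

```bash
python3 -c "
from h import *
snap('wrist','w10')
plan([.6257,-.195,.0427])"
```

```text
t32.30 p [ 625.6 -192.6  151.3] delta [108.6  -2.3   0.7] [ 0.14  0.04 -0.01] |d|109 open 0.0474 F [-0.3 -0.3 -1.8]
```

View pics/w10.png

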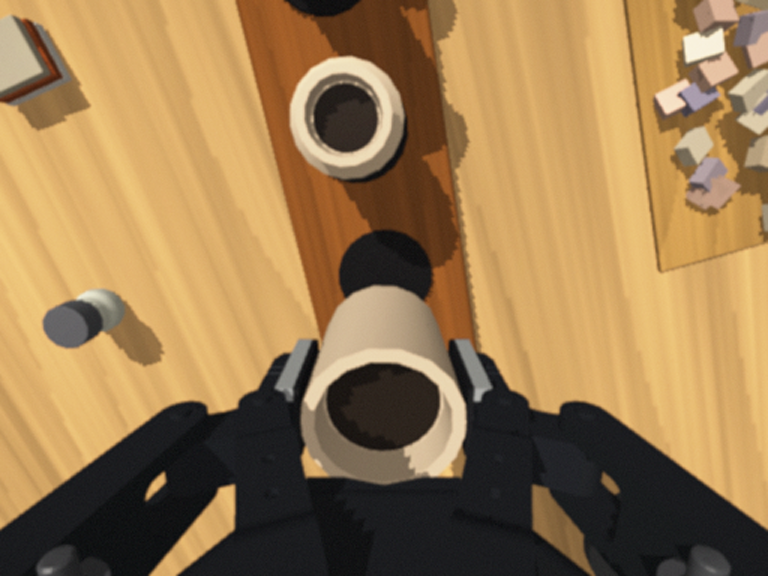

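```bash
python3 -c "
from h import *
c=ld('w10'); a=np.arctan2(-.1926,.6256); y=np.array([-np.sin(a),np.cos(a)])
print('vase centre',back(c,full(384,286,0,0,1.5),.1513-.0207)-.024*y,'pad centre',back(c,full(386,230,0,0,1.5),.022)-.032*y)
"
```

```text
vase centre [ 0.6258595  -0.19409853] pad centre [ 0.62671394 -0.1965355 ]
```

Call:
{"method": "apply_moves", "body": {
  "motion": [
    [[8, -1, 0, 0, 0, 0], [28, -1.8, 0.3, 0, 0, 0], [54, -1.8, 0.3, 0, 0, 0], [76, -1.8, 0.3, 0, 0, 0], [92, -1.8, 0.3, 0, 0, 0], [102, -1.8, 0.3, 0, 0, 0], [106, -1.8, 0.3, 0, 0, 0], [106, -1.8, 0.3, 0, 0, 0]]
  ]
}}

```text
t: 33.1
ee_pos: [0.6254, -0.1953, 0.0446]
tcp_rot: [0.236, 1.558, -0.236]
wrist_force: [-0.9, -0.0, -0.1]
opening: 0.0469
```

Call:
{"method": "apply_moves", "body": {
  "motion": [
    [[0.4, 0, 0, 0, 0, 0], [0.8, 0, 0, 0, 0, 0], [0.8, 0, 0, 0, 0, 0]]
  ]
}}

```text
t: 33.4
ee_pos: [0.6258, -0.1955, 0.0446]
tcp_rot: [0.236, 1.557, -0.237]
wrist_force: [0.3, 0.6, -0.9]
opening: 0.0474
```

```bash
python3 -c "
from h import *
snap('side','s14',(290,150,430,280),5)
plan([.6257,-.194,.0427])"
```

```text
t33.45 p [ 625.7 -195.5   44.4] delta [ 1.7  1.4 -0.4] [-0.04  0.05 -0.  ] |d|2 open 0.0472 F [ 0.1  0.1 -2.3]
```

View pics/s14.png

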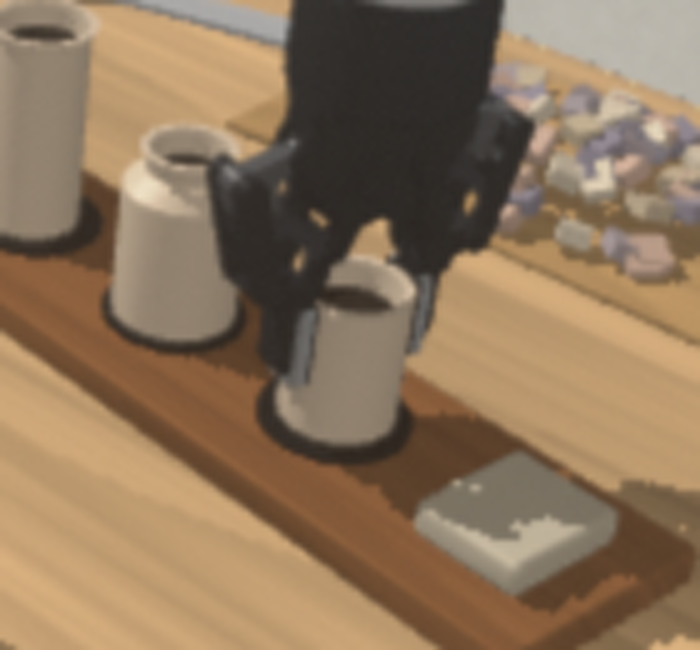

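Call:
{"method": "apply_moves", "body": {
  "motion": [
    [[0, 1, -0.6, 0, 0, 0], [0, 1.7, -1.2, 0, 0, 0], [0.6, 1.7, -1.2, 0, 0, 0], [1.2, 1.7, -1.2, 0, 0, 0], [1.7, 1.7, -1.2, 0, 0, 0], [2, 1.7, -1.2, 0, 0, 0], [2, 1.7, -1.2, 0, 0, 0]]
  ]
}}

```text
t: 34.15
ee_pos: [0.6248, -0.1932, 0.0428]
tcp_rot: [0.236, 1.558, -0.236]
wrist_force: [-4.2, 2.2, 7.5]
opening: 0.0473
```

```bash
python3 -c "
from h import *
snap('side','s15',(290,150,430,280),5)
plan([.6257,-.194,.0427])"
```

```text
t34.20 p [ 624.7 -193.2   42.8] delta [ 0.1 -0.5  1.1] [-0.02  0.01  0.  ] |d|1 open 0.0470 F [-4.4  1.   6.8]
```

View pics/s15.png

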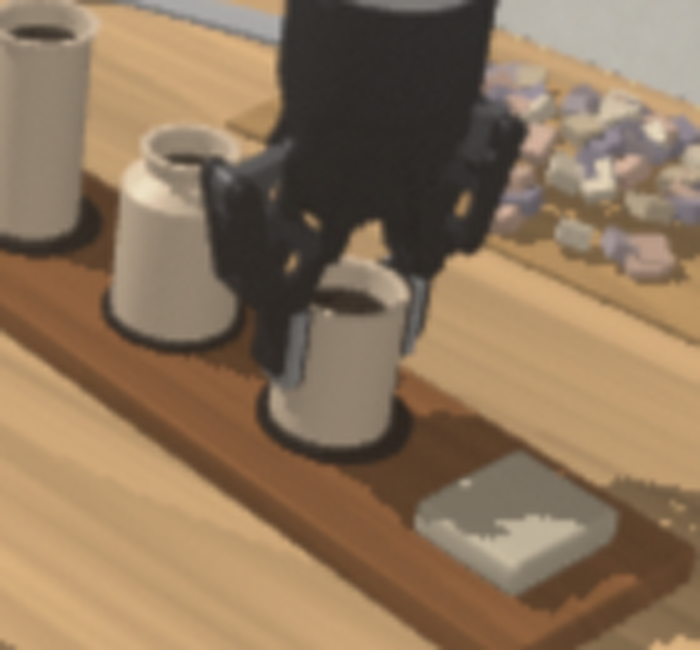

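Call:
{"method": "apply_moves", "body": {
  "motion": [
    [[0, 0, 0, 0, 0, 0], [0, 0, 0, 0, 0, 0], [0, 0, 0, 0, 0, 0], [0, 0, 0, 0, 0, 0], [0, 0, 0, 0, 0, 0], [0, 0, 0, 0, 0, 0]]
  ],
  "jaw": 0.75
}}

```text
t: 34.8
ee_pos: [0.6247, -0.1934, 0.0418]
tcp_rot: [0.237, 1.558, -0.236]
wrist_force: [-0.2, 0.8, 0.1]
opening: 0.0748
```

Call:
{"method": "apply_moves", "body": {
  "motion": [
    [[-5, 0, 0, 0, 0, 0], [-20, 0, 0, 0, 0, 0], [-45, 0, 0, 0, 0, 0], [-75, 0, 0, 0, 0, 0], [-110, 0, 0, 0, 0, 0], [-140, 0, 0, 0, 0, 0], [-160, 0, 0, 0, 0, 0], [-165, 0, 0, 0, 0, 0]]
  ],
  "jaw": 1
}}

```text
t: 35.6
ee_pos: [0.6262, -0.1934, 0.2116]
tcp_rot: [0.236, 1.551, -0.237]
wrist_force: [-0.0, 0.1, -0.3]
opening: 0.0856
```

Call:
{"method": "apply_moves", "body": {
  "motion": [
    [[0, -10, 0, 1, 0, 0], [0, -40, 0, 4, 0, 0], [0, -80, 0, 8, 0, 0], [0, -120, -20, 13, 0, 0], [0, -160, -40, 18, 0, 0], [0, -200, -60, 23, 0, 0], [0, -230, -80, 27, 0, 0], [0, -240, -80, 28, 0, 0]]
  ]
}}

```text
t: 36.4
ee_pos: [0.471, -0.4039, 0.2052]
tcp_rot: [0.625, 1.482, -0.629]
wrist_force: [-0.7, -0.2, -0.3]
opening: 0.0853
```

```bash
python3 -c "
from h import *
snap('side','s16',(220,110,430,280),3.7)
snap('top','t16',(170,110,430,210),3)
plan([.6257,-.194,.0427])"
```

```text
t36.50 p [ 474.6 -401.2  205.4] delta [162.4 253.2 -41.8] [-28.33  -0.13   0.05] |d|304 open 0.0856 F [ 0.6 -0.3  0. ]
```

View pics/s16.png

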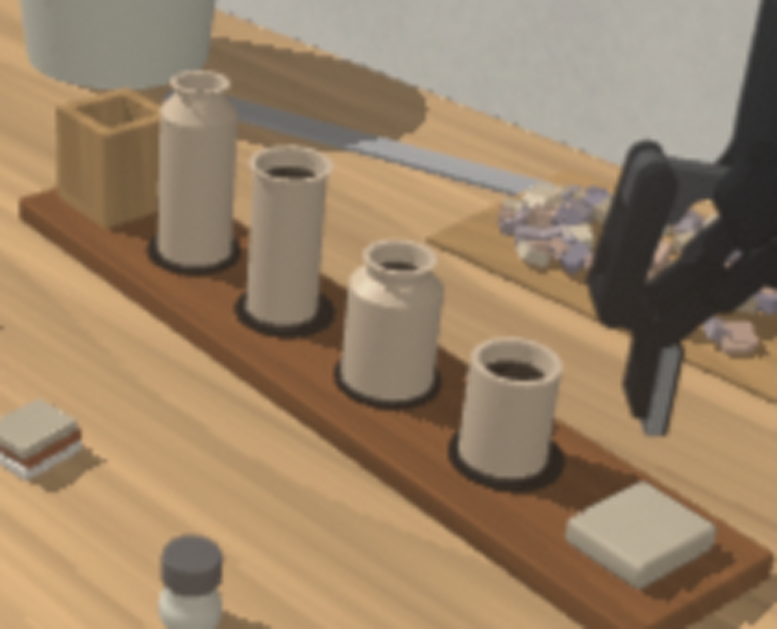

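View pics/t16.png

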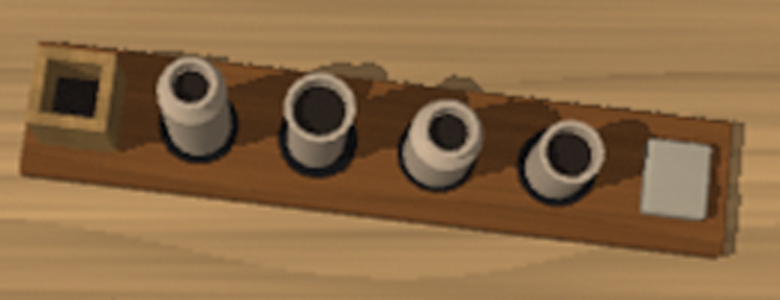

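```bash
python3 -c "
from h import *
c=ld('t16')
P=np.array([[656.7,88.2],[646.4,-6.2],[636,-100.7],[625.7,-195.1]])
for (u,v,z),p in zip([(191,86,.142),(320,107,.122),(448,130,.102),(571,153,.082)],P): q=back(c,full(u,v,170,110,3),z)*1e3;print(q.round(1),(q-p).round(1))
"
```

```text
[655.   87.7] [-1.7 -0.5]
[646.   -4.1] [-0.4  2.1]
[635.  -98.6] [-1.   2.1]
[ 623.3 -192.8] [-2.4  2.3]
```

```bash
python3 -c "
from plant import bot
print(bot.sense()['dq'].round(3)); print(bot.hand_in())"
```

```text
[-0.043  0.001 -0.058 -0.004 -0.011 -0.     0.001]
the job is handed in; nothing more can be done
None
```

All four vases are standing upright on the pads, in height order away from the wooden block: bottle, tube, shouldered, tumbler. I handed the job in at about 36.5 s, with the gripper open and clear of everything.

- **Placement:** The last top and side pictures show every vase upright. By the top camera, each rim centre is within about 3.5 mm of its pad centre. The worst is the tumbler, at (-2.4, +2.3) mm.
- **Disagreement between cameras:** The views differed by 2–6 mm on some vase positions. I used the wrist view to set the placing position and, for the shouldered vase and tumbler, nudged it by the side view before release. The remaining offsets are close to the 2 mm calibration error.
- **Forces:** Contact forces when setting down stayed under about 9 N. I saw no drops or slips, and no check failed.

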